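# Grade the oranges by size on the sorting ramp

### The arm

A 6-joint arm with a two-finger parallel gripper is mounted at the origin on a cart in front of the work surface, level with it; the furniture and walls round the work are solid. World frame = base frame: x ahead of the robot, y to its left, z up, the work surface at z = 0. Lengths are in mm, angles in rad, forces in N, time in s.
With the tool pointing down it reaches from about 350 to 875 mm from the base axis. Payload 4.2 kg.
Tool frame: the origin (TCP) lies midway between the tips of the shut fingers; the grasp point (between the pads) lies 19 mm behind it; z points along the fingers, y is the direction in which the jaws open and shut (so a half turn about z gives the same grasp; the last joint's range is limited). The gripper opens to 85 mm and grips with 20 to 120 N. Pads are 22 mm wide; open, the fingers measure 114 mm over their backs; the gripper's body (76 mm by 85 mm) begins 54 mm behind the grasp point. The pads swing forward as they close: fully open they stand 13 mm farther back than shut.
Start: joints at [-1.051, 0.385, 0.008, 0, -1.194, -0.259], TCP at [161.175, -603.839, 231.312] pointing down, gripper open.
Joint ranges: [-3.14, 3.14], [-1.21, 2.06], [-1.07, 1.41], [-3.16, 2.05], [-2.99, -0.16], [-3.1, 3.1]. Speed limits (rad/s): [2.79, 2.79, 3.14, 3.14, 3.14, 3.14].

### API

Orientations are given as a unit quaternion [x, y, z, w].
In Python, from bench import arm gives the robot as it stands. The module is installed in compiled form; this text tells all that it offers.
- The arm moves only by the tool drive_tool, never from a script. Its argument "moves" is a list that holds one entry, the list of rows, each a list of 7 numbers: the opening, from 0 (shut) to 1 (fully open), then the shift along the tool's x, y, z in m, then the turn, a rotation vector about the tool's x, y, z in rad. In form: [[[hand, dx, dy, dz, wx, wy, wz], ...]]. A call has 1 to 20 rows; each row shifts and turns the pose as measured when the row begins, along the tool's axes as they then stand; what a row does not reach is not made up. A row lasts 1/10 s, in which the tool goes at most 50 mm and 8.59 degrees, less where a joint would pass 70% of its speed; a pose out of reach is approached as far as the arm can. A call with a gripper value outside its range is refused whole. The fingers move at their own pace and stop on an object; the grip force is fixed at half the most. Time passes only in rows, so rows that do not move let the fingers close. It gives the time, the measured TCP pose, the force and the opening at its end, in the units of the state.
- arm.read_state(): the state, without advancing time (a new reading comes with each control period).
- arm.get_image(name): name is "scene" or "top"; returns (picture, depth): 420x560x3 uint8, red, green, blue; 420x560 float32, mm along the optical axis (not along the pixel's ray), 0 where there is no reading.
- arm.camera_params(name): a dict with "fov_y" (degrees; the focal length in pixels is half the picture's height over the tangent of half this angle, whatever the lens; pixels are square), "cx", "cy" (the principal point, pixels), "world_from_camera" (4x4, takes a point from camera to world coordinates). Camera axes: x right, y down, z forward; pixel columns grow to the right and rows downward; lengths in mm; the calibration is good to about 2 mm. A picture is of the moment at which its call begins. camera_params takes no time and is no camera call.
- arm.job_done(): hands the job in, once; it reports no verdict.
The state is a dict: "clock": time; "joints": joint angles; "joint_vel": joint speeds; "joint_efforts": joint torques, N m; "position": TCP position; "ee_rot": TCP orientation; "contact_force": force on the tool from outside, world axes, zero at the start; "wrist_torque": the same for the moment, N m; "gripper_width": finger opening in mm.
Only numpy, scipy, OpenCV 4.12 (cv2) and the standard library are available. Lean on these libraries where they do the work, as an engineer would, in place of code of your own. Each camera call takes 0.05 s, during which the arm holds its last target.

### The job

Put the small loose orange into the pouring pan with the other two, lift the pan by its handle and tip it over the high end of the sorting ramp so that the oranges roll down and each drops through the rails into the pocket of its size. Then stand the empty pan upright on the worktop again, and leave the pots and jars around undisturbed.

Things in the scene. Friction and masses are not known exactly. Their poses are not given: they have to be found in the camera images.
- ramp: fixed wooden sorting ramp, 431 x 112 mm. Origin on the worktop under its middle; y runs along it from the high end (head, -228) to the low end (foot, +204, with a stop wall), z up. Two 8 mm steel rods are rails sloping down 8 degrees along +y. Their clear gap widens from 34 at the head to 50, 62 and 76, so oranges roll down by themselves and each falls through where the gap exceeds its size
- ramp_head (a point): where to tip oranges on: midway between the rails at rod-centre height, 136 above the worktop, 38 in from the ramp's head end. +y points down the ramp. The ramp is open towards -y here; two flared side boards, from 36 behind to 76 beyond this point, rise 50 above the rails, 110 apart at their foot and 165 at the top (all in mm)
- pocket_small (a point): centre of the floor (8 above the worktop) of the small pocket, first below the head: ramp y -114 to -29, 96 wide, open upwards between the rails (all in mm)
- pocket_medium (a point): centre of the floor (8 above the worktop) of the medium pocket: ramp y -21 to +81 (all in mm)
- pocket_large (a point): centre of the floor (8 above the worktop) of the large pocket at the foot: ramp y +89 to +194 (all in mm)
- pan_handle (a point): centre of the black handle bar of the aluminium pouring pan (0.35 kg), 134 above the worktop when standing. Bar along x, 92 long, 12 thick in y, 22 high; the oranges pass below it. +y points to the open mouth, z up. The pan is a straight trough 84 wide (76 inside) from 84 behind the bar to 122 before it; its foot ends 56 before the bar, so the mouth overhangs (all in mm)
- pan_lip (a point): middle of the floor's edge at the mouth, 120 before the bar and 61 below its centre, 73 above the worktop; axes as pan_handle. The floor rises 18 degrees to the mouth (34 above the worktop below the bar, 60 at 80 before it; walls 32 above it), so oranges stay in while the pan is level and roll out only when it is tipped mouth-down more than 18 degrees; 35 empties it (all in mm)
- small_centre (a point): centre of the small orange, 46 mm across, about 0.05 kg; it starts loose on the worktop; like the others it is firm and waxy and rolls if pushed
- medium_centre (a point): centre of the medium orange, 58 mm across, about 0.10 kg; it starts in the pan, under the handle
- large_centre (a point): centre of the large orange, 70 mm across, about 0.17 kg; it starts in the pan against the back wall
- mustard_pot: stoneware pot with lid, 64 mm wide, 80 mm high, a bystander; origin under its centre
- tin_mug: tin mug, 68 mm wide and 68 mm high, 95 mm with its handle, a bystander; origin at its underside
- mason_jar: aqua glass jar with metal lid, 69 mm wide, 136 mm high, a bystander; origin under its centre

How it is judged (in metres and radians):
On the way, in this order (a step that is already met when the one before it is completed fails the run):
1. the small orange lies in the pan with the other two, let go (x of small_centre in the frame of pan_handle between -0.04 and 0.04 m and y of small_centre in the frame of pan_handle between -0.085 and 0.12 m and z of small_centre in the frame of pan_handle between -0.11 and -0.015 m and x of medium_centre in the frame of pan_handle between -0.04 and 0.04 m and y of medium_centre in the frame of pan_handle between -0.085 and 0.12 m and z of medium_centre in the frame of pan_handle between -0.11 and -0.015 m and x of large_centre in the frame of pan_handle between -0.04 and 0.04 m and y of large_centre in the frame of pan_handle between -0.085 and 0.12 m and z of large_centre in the frame of pan_handle between -0.11 and -0.015 m and contact force between the fingers and orange_small below 0.2 N), for 0.2 s.
2. the pan is lifted clear of the worktop with all three oranges in it (x of small_centre in the frame of pan_handle between -0.04 and 0.04 m and y of small_centre in the frame of pan_handle between -0.085 and 0.12 m and z of small_centre in the frame of pan_handle between -0.11 and -0.015 m and x of medium_centre in the frame of pan_handle between -0.04 and 0.04 m and y of medium_centre in the frame of pan_handle between -0.085 and 0.12 m and z of medium_centre in the frame of pan_handle between -0.11 and -0.015 m and x of large_centre in the frame of pan_handle between -0.04 and 0.04 m and y of large_centre in the frame of pan_handle between -0.085 and 0.12 m and z of large_centre in the frame of pan_handle between -0.11 and -0.015 m and height (world z) of pan_lip above 0.12 m), for 0.1 s.
3. the pan is tipped mouth-down over the head of the ramp (angle between pan_handle's own z axis and vertical above 0.31 rad and horizontal distance between pan_lip and ramp_head below 0.08 m and height (world z) of pan_lip above 0.13 m), for 0.1 s.
4. each orange lies in the pocket of its size (y of small_centre in the frame of ramp between -0.114 and -0.029 m and x of small_centre in the frame of ramp between -0.05 and 0.05 m and z of small_centre in the frame of ramp below 0.06 m and y of medium_centre in the frame of ramp between -0.021 and 0.081 m and x of medium_centre in the frame of ramp between -0.05 and 0.05 m and z of medium_centre in the frame of ramp below 0.065 m and y of large_centre in the frame of ramp between 0.089 and 0.196 m and x of large_centre in the frame of ramp between -0.05 and 0.05 m and z of large_centre in the frame of ramp below 0.075 m), for 0.2 s.
At the end, for the whole second after the job is handed in: small, medium and large orange each rest in the pocket of their own size, below the rails; the pan stands upright on the worktop (handle bar 126 to 142 mm high, tilt under 0.08 rad), let go and still (all of step 4 and angle between pan_handle's own z axis and vertical below 0.08 rad and height (world z) of pan_handle between 0.126 and 0.142 m and linear speed of pan below 0.02 m/s and linear speed of each of orange_small, orange_medium, orange_large below 0.03 m/s); the robot touches nothing.
It fails at once if an orange falls off the worktop (height (world z) of any of small_centre, medium_centre, large_centre below -0.05 m).
It fails at once if a pot or jar nearby is moved more than 30 mm or knocked over (distance of any of mustard_pot, tin_mug, mason_jar from where it was at the start of the episode above 0.03 m or angle between any of mustard_pot, tin_mug, mason_jar's own z axis and vertical above 0.4 rad).
It also fails if it takes over 58 s, if anything falls off the work surface, if the arm or the gripper's body presses on something with over 40 N, if the wrist force passes 120 N, or if a joint passes its speed limit or range.

## Working session

There is one attempt and no reset: what is moved stays moved. The work goes in short steps, Python scripts to look and compute and a tool call to move; the robot and the scene stay as the last step left them, time stands still between calls to the robot, and variables do not carry over. Pictures are saved under pics/ and viewed, and the job is handed in when it is done.

Besides the shell and the picture viewer there is one more tool, called by a JSON object that holds its "fn" and its "kwargs". drive_tool: Moves the arm, as the interface text tells. Its arguments: {"type":"object","properties":{"moves":{"type":"array","items":{"type":"array","items":{"type":"array","items":{"type":"number"}}}}},"required":["moves"]}

```bash
mkdir -p pics
cat > h.py <<'E'
import numpy as np, cv2
from bench import arm
def cap(n,tag):
    im,d=arm.get_image(n); cv2.imwrite(f'pics/{tag}_{n}.png',im[:,:,::-1]); np.save(f'pics/{tag}_{n}.npy',d); return im,d
def pt(n,u,v,d):
    p=arm.camera_params(n); f=210/np.tan(np.radians(p['fov_y'])/2)
    c=np.array([(u-p['cx'])/f*d,(v-p['cy'])/f*d,d,1]); return (np.array(p['world_from_camera'])@c)[:3]
def cloud(n,d):
    p=arm.camera_params(n); f=210/np.tan(np.radians(p['fov_y'])/2)
    v,u=np.mgrid[:420,:560]
    c=np.stack([(u-p['cx'])/f*d,(v-p['cy'])/f*d,d,np.ones_like(d)],-1)
    return (c@np.array(p['world_from_camera']).T)[...,:3]
E
python3 - <<'E'
from h import *
for n in ['scene','top']:
    cap(n,'a'); p=arm.camera_params(n); print(n,p['fov_y'],np.round(p['world_from_camera'],3).tolist())
print(arm.read_state())
E
```

```text
scene 48.00755708757314 [[0.927, -0.265, 0.267, 174.724], [-0.376, -0.659, 0.651, -606.632], [0.004, -0.704, -0.71, 1039.079], [0.0, 0.0, 0.0, 1.0]]
top 55.108562559200635 [[-0.026, -0.999, 0.037, 477.387], [-1.0, 0.026, 0.007, 220.433], [-0.008, -0.037, -0.999, 1210.452], [0.0, 0.0, 0.0, 1.0]]
{'clock': 0.1, 'joints': array([-1.05138135e+00,  3.85510017e-01,  6.75396771e-03, -4.48835981e-04,
       -1.19401849e+00, -2.58603778e-01]), 'joint_vel': array([ 0.00059532, -0.00220405,  0.00331833,  0.00092731,  0.00030488,
        0.00038953]), 'joint_efforts': array([-5.67058887e-04, -3.93318486e+01,  1.88928330e+01,  4.19794589e+00,
       -2.62149784e-03, -5.56268333e-06]), 'position': array([ 161.04888709, -603.34512871,  230.30726807]), 'ee_rot': array([-1.29954167e-01,  9.91519487e-01,  9.94317701e-04, -1.82130263e-04]), 'contact_force': array([-0.93491903,  0.72288363, -0.12506464]), 'wrist_torque': array([-0.07840816, -0.02028049, -0.03183168]), 'gripper_width': 85.04556973969288}
```

View pics/a_scene.png

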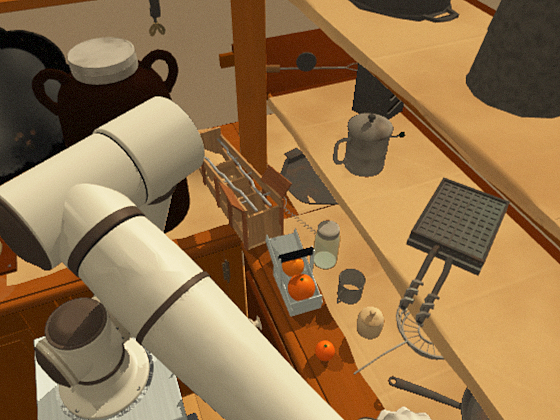

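View pics/a_top.png

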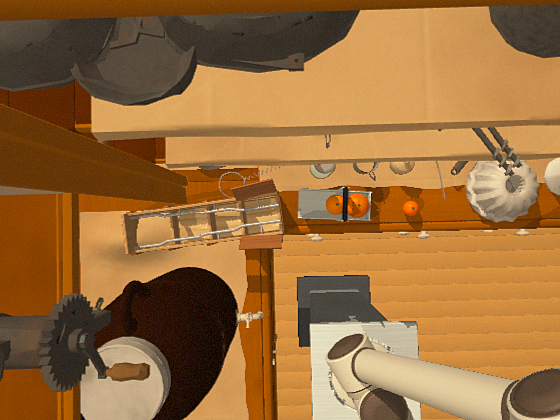

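The top view shows the small orange at (411,208), the pan around (335,204) with its bar at (346,204), and the ramp from about (283,215) at the head to (125,232) at the foot. The jars stand behind the pan. Next I'll zoom in and measure.

```bash
python3 - <<'E'
import cv2
a=cv2.imread('pics/a_top.png'); cv2.imwrite('pics/a_c1.png',cv2.resize(a[150:270,280:440],None,fx=5,fy=5,interpolation=2))
cv2.imwrite('pics/a_c2.png',cv2.resize(a[150:270,110:300],None,fx=4.2,fy=4.2,interpolation=2))
E
python3 - <<'E'
from h import *
d=np.load('pics/a_top.npy'); P=cloud('top',d)
im=cv2.imread('pics/a_top.png')
hsv=cv2.cvtColor(im,cv2.COLOR_BGR2HSV)
for (u,v) in [(411,208),(346,192),(346,204),(346,215),(335,204),(361,204),(300,204),(305,204),(321,170),(365,172),(401,167),(500,190),(283,200),(270,190),(275,242),(430,100),(430,140),(430,155),(430,180),(320,150),(411,230),(260,190),(127,235),(150,215),(430,215)]:
    print(u,v,np.round(P[v,u],0))
E
```

```text
411 208 [ 489. -139.   44.]
346 192 [535.  62. 146.]
346 204 [503.  63. 144.]
346 215 [474.  63. 142.]
335 204 [505.  86.  98.]
361 204 [503.  12.  87.]
300 204 [508. 182.  71.]
305 204 [508. 167.  66.]
321 170 [596. 125. 135.]
365 172 [595.  -6.  66.]
401 167 [ 607. -110.   61.]
500 190 [ 532. -375.   88.]
283 200 [524. 230.  -4.]
270 190 [545. 262. 160.]
275 242 [410. 252. 177.]
430 100 [632.  17. 655.]
430 140 [ 638. -106.  310.]
430 155 [ 604. -104.  311.]
430 180 [ 572. -211.    7.]
320 150 [622. 142. 310.]
411 230 [ 423. -153.   -6.]
260 190 [545. 288. 160.]
127 235 [435. 654. 121.]
150 215 [488. 601.  91.]
430 215 [ 467. -210.   -2.]
```

View pics/a_c1.png

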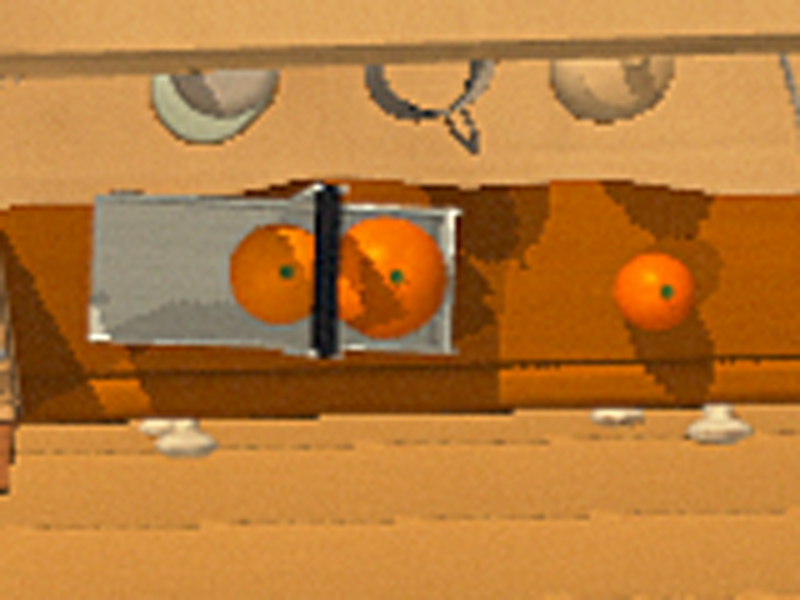

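View pics/a_c2.png

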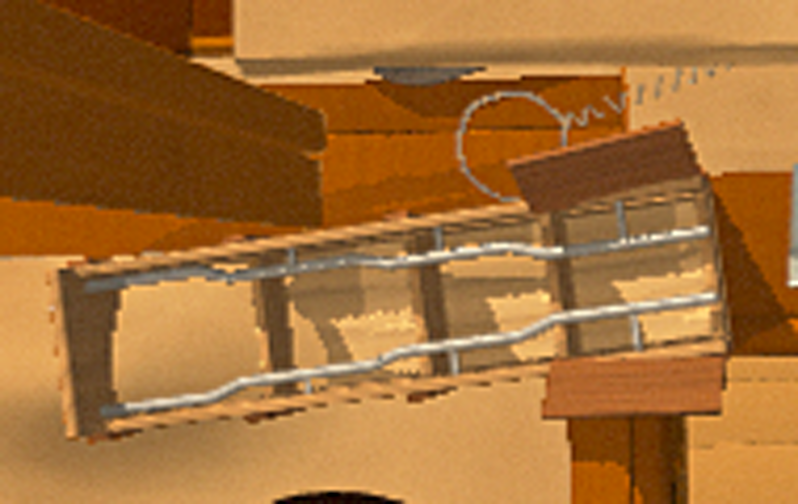

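```bash
cat >> h.py <<'E'
def ray(n,u,v,z):
    p=arm.camera_params(n); f=210/np.tan(np.radians(p['fov_y'])/2); T=np.array(p['world_from_camera'])
    r=T[:3,:3]@np.array([(u-p['cx'])/f,(v-p['cy'])/f,1]); o=T[:3,3]; return o+r*(z-o[2])/r[2]
E
python3 - <<'E'
from h import *
d=np.load('pics/a_top.npy'); P=cloud('top',d)
im=cv2.imread('pics/a_top.png').astype(int)
b,g,r=im[...,0],im[...,1],im[...,2]
c1=lambda x,y:(280+(x-2)/5,150+(y-2)/5)
c2=lambda x,y:(110+(x-1.6)/4.2,150+(y-1.6)/4.2)
print('small centroid px',c1(653,291), ray('top',*c1(653,291),23))
# sphere fit
from scipy.optimize import least_squares
def fit(Q,R):
    s=least_squares(lambda c:np.linalg.norm(Q-c,axis=1)-R,Q.mean(0)-[0,0,15],loss='soft_l1',f_scale=2); return s.x,np.abs(s.fun).mean()
org=(r>190)&(g<140)&(b<60)&(g<r*.55)
for nm,(u0,u1,v0,v1),R in [('small',(400,422,198,220),23),('med',(325,342,193,216),29),('large',(349,371,192,219),35)]:
    m=np.zeros_like(org); m[v0:v1,u0:u1]=True; m&=(P[...,2]>25)&org
    print(nm,m.sum(),fit(P[m],R))
print('bar ends',ray('top',*c1(327,185),145),ray('top',*c1(327,355),145))
m=np.zeros_like(org); m[186:222,342:352]=True; m&=(P[...,2]>138)&(r<70)
Q=P[m]; print('bar cloud',m.sum(),Q.mean(0),Q.min(0),Q.max(0)); 
w,V=np.linalg.eigh(np.cov(Q[:,:2].T)); print(V[:,1])
print('lip',ray('top',*c1(92,195),105),ray('top',*c1(90,340),105))
print('back',ray('top',*c1(458,210),92),ray('top',*c1(452,352),92))
for z,a in [(145,(708,232)),(145,(717,297)),(85,(90,286)),(85,(107,412))]:
    print('rail',ray('top',*c2(*a),z), [np.round(P[int(c2(*a)[1])+i,int(c2(*a)[0])+(-2 if a[0]>400 else 2)],0)[2] for i in (-1,0,1)])
print('head corners',[np.round(ray('top',*c2(*a),150)) for a in [(705,180),(725,352)]],[np.round(P[int(round(c2(*a)[1])),int(c2(*a)[0])-1]) for a in [(705,180),(725,352)]])
print('foot',[np.round(P[int(round(c2(*a)[1])),int(c2(*a)[0])+2]) for a in [(57,275),(75,433)]],)
print('boards',[np.round(P[int(round(c2(*a)[1])),int(round(c2(*a)[0]))]) for a in [(685,135),(520,165),(545,200),(700,170),(550,405),(715,405),(550,370),(715,370)]])
E
```

```text
small centroid px (410.2, 207.8) [ 489.84610226 -143.63746694   23.        ]
small 140 (array([ 489.17886871, -145.02188464,   21.53645753]), np.float64(9.912435031670682))
med 129 (array([507.00459186,  89.85182995, 117.3180449 ]), np.float64(21.5660333381099))
large 205 (array([500.43652044,  18.41871989,  54.22558303]), np.float64(6.705471966850131))
bar ends [549.22781521  63.85510815 145.        ] [459.30816424  66.72082148 145.        ]
bar cloud 132 [503.65961642  66.24109698 151.57763872] [458.22528737  58.45556754 138.81704089] [ 548.32444966  220.43257094 1210.45228163]
[-0.98858927  0.15063618]
lip [549.87323832 187.2294082  105.        ] [470.23199941 190.5208457  105.        ]
back [536.94402038 -16.15898289  92.        ] [458.26490612 -10.14122547  92.        ]
rail [505.53827159 242.04796765 145.        ] [np.float64(124.0), np.float64(142.0), np.float64(141.0)]
rail [464.46487302 237.43516831 145.        ] [np.float64(7.0), np.float64(142.0), np.float64(143.0)]
rail [481.97842784 656.51389864  85.        ] [np.float64(59.0), np.float64(87.0), np.float64(85.0)]
rail [397.91214024 646.1856626   85.        ] [np.float64(81.0), np.float64(86.0), np.float64(88.0)]
head corners [array([538., 243., 150.]), array([430., 233., 150.])] [array([539., 247., 157.]), array([432., 236., 156.])]
foot [array([490., 661., 116.]), array([387., 649., 121.])]
boards [array([564., 253., 179.]), array([549., 357., 174.]), array([529., 344., 157.]), array([544., 247., 156.]), array([401., 340., 169.]), array([400., 239., 190.]), array([421., 341., 155.]), array([419., 239., 166.])]
```

```bash
cat >> h.py <<'E'
from scipy.spatial.transform import Rotation as Rn
# tool orientation: yaw = angle of tool y from world +y; tilt = mouth-down tilt about pan x
def Rt(yaw,tilt=0):
    return Rn.from_rotvec([0,0,yaw])*Rn.from_rotvec([-tilt,0,0])*Rn.from_quat([0,1,0,0])
def go(p,yaw,tilt=0,maxs=.05,maxr=.14,hand=None):
    s=arm.read_state(); p0=np.array(s['position']); R0=Rn.from_quat(s['ee_rot']); R1=Rt(yaw,tilt)
    dp=np.array(p)-p0; rv=(R0.inv()*R1).as_rotvec()
    n=int(np.ceil(max(np.linalg.norm(dp)/1000/maxs,np.linalg.norm(rv)/maxr,1e-9)))
    print('t',s['clock'],'pos',np.round(p0,1),'w',round(s['gripper_width'],1),'F',np.round(s['contact_force'],1),'dpos',np.round(dp,1),'rv',np.round(rv,3),'n',n)
    for i in range(n):
        R=R0*Rn.from_rotvec(rv*i/n); sh=R.inv().apply(dp/n)/1000
        print('[h,'+','.join(f'{x:.3f}' for x in [*sh,*(rv/n)])+']')
E
python3 -c "
from h import *
go([489.5,-144,130],-0.045)"
```

```text
t 0.1 pos [ 161.  -603.3  230.3] w 85.0 F [-0.9  0.7 -0.1] dpos [ 328.5  459.3 -100.3] rv [ 0.002 -0.     0.306] n 12
[h,-0.036,0.030,0.008,0.000,-0.000,0.025]
[h,-0.036,0.031,0.008,0.000,-0.000,0.025]
[h,-0.035,0.032,0.008,0.000,-0.000,0.025]
[h,-0.034,0.033,0.008,0.000,-0.000,0.025]
[h,-0.033,0.033,0.008,0.000,-0.000,0.025]
[h,-0.032,0.034,0.008,0.000,-0.000,0.025]
[h,-0.031,0.035,0.008,0.000,-0.000,0.025]
[h,-0.030,0.036,0.008,0.000,-0.000,0.025]
[h,-0.030,0.037,0.008,0.000,-0.000,0.025]
[h,-0.029,0.037,0.008,0.000,-0.000,0.025]
[h,-0.028,0.038,0.008,0.000,-0.000,0.025]
[h,-0.027,0.039,0.008,0.000,-0.000,0.025]
```

{"fn": "drive_tool", "kwargs": {"moves": [[[1,-0.036,0.03,0.003,0,0,0.025],[1,-0.036,0.031,0.003,0,0,0.025],[1,-0.035,0.032,0.003,0,0,0.025],[1,-0.034,0.033,0.003,0,0,0.025],[1,-0.033,0.033,0.003,0,0,0.025],[1,-0.032,0.034,0.003,0,0,0.025],[1,-0.031,0.035,0.008,0,0,0.025],[1,-0.03,0.036,0.008,0,0,0.025],[1,-0.03,0.037,0.008,0,0,0.025],[1,-0.029,0.037,0.008,0,0,0.025]]]}}

```text
clock: 1.1
position: [441.9, -211.3, 175.6]
ee_rot: [0.006, 1.0, 0.003, -0.002]
contact_force: [0.5, -0.1, 0.1]
gripper_width: 85.2
```

```bash
python3 -c "
from h import *
go([489.5,-144,110],-0.045)"
```

```text
t 1.1 pos [ 441.9 -211.3  175.6] w 85.2 F [ 0.5 -0.1  0.1] dpos [ 47.6  67.3 -65.6] rv [ 0.005 -0.003  0.033] n 3
[h,-0.016,0.023,0.022,0.002,-0.001,0.011]
[h,-0.015,0.023,0.022,0.002,-0.001,0.011]
[h,-0.015,0.023,0.022,0.002,-0.001,0.011]
```

{"fn": "drive_tool", "kwargs": {"moves": [[[1,-0.016,0.023,0.022,0.002,-0.001,0.011],[1,-0.015,0.023,0.022,0.002,-0.001,0.011],[1,-0.015,0.022,0.022,0,0,0.011],[1,0,0,0,0,0,0]]]}}

```text
clock: 1.5
position: [493.4, -136.4, 106.5]
ee_rot: [0.019, 1.0, 0.0, -0.0]
contact_force: [-0.4, -0.3, -0.8]
gripper_width: 85.7
```

Run:
```python
from h import *
cap('top','b');cap('scene','b')
a=cv2.imread('pics/b_scene.png'); cv2.imwrite('pics/b_c.png',cv2.resize(a[200:400,220:420],None,fx=3,fy=3,interpolation=2))
go([489.5,-144,0],-0.045)
```

```text
t 1.6 pos [ 493.5 -138.2  108.8] w 85.3 F [ 0.1 -0.5  0. ] dpos [  -4.    -5.8 -108.8] rv [0.    0.003 0.005] n 3
[h,0.001,-0.002,0.036,0.000,0.001,0.002]
[h,0.001,-0.002,0.036,0.000,0.001,0.002]
[h,0.001,-0.002,0.036,0.000,0.001,0.002]
```

View pics/b_c.png

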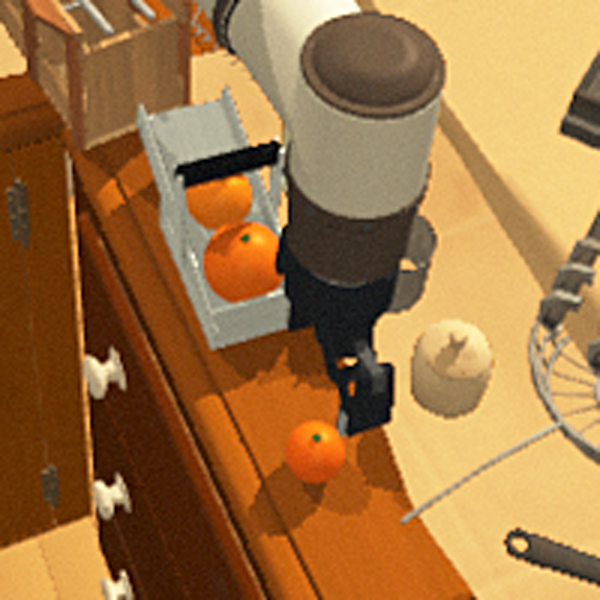

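The crop shows the small orange at (316,452), which is scene pixel (325,350.5), with the open gripper above and behind it. I'll cross-check its position with the scene camera.

Run:
```python
from h import *
print(ray('scene',325,350.3,23))
c=lambda x,y:(220+(x-1)/3,200+(y-1)/3)
print('bar ends top',ray('scene',*c(178,165),145),ray('scene',*c(278,143),145))
d=np.load('pics/a_top.npy'); P=cloud('top',d)[195:222,398:424].reshape(-1,3); d=d[195:222,398:424].ravel()
m=(d>0)&(P[:,2]>26)&(P[:,2]<50);Q=P[m]
from scipy.optimize import least_squares
s=least_squares(lambda c:np.linalg.norm(Q-c,axis=1)-23,[489,-144,23],loss='soft_l1',f_scale=2);print(m.sum(),s.x,np.abs(s.fun).mean())
```

```text
[ 492.5001787  -145.15371774   23.        ]
bar ends top [463.35426997  70.46449428 145.        ] [549.03856841  61.29304087 145.        ]
182 [ 489.12823546 -144.97561205   21.54806284] 1.1584987876774477
```

{"fn": "drive_tool", "kwargs": {"moves": [[[1,0.003,-0.007,0.02,0,0.001,0.003],[1,0,0,0.035,0,0,0],[1,0,0,0.03,0,0,0],[1,0,0,0,0,0,0]]]}}

```text
clock: 2.0
position: [492.6, -148.7, 26.8]
ee_rot: [0.023, 1.0, -0.0, 0.006]
contact_force: [-0.8, 0.5, -0.2]
gripper_width: 85.5
```

Run:
```python
from h import *
go([490.5,-145,0],-0.045)
```

```text
t 2.0 pos [ 492.6 -148.7   26.8] w 85.5 F [-0.8  0.5 -0.2] dpos [ -2.1   3.7 -26.8] rv [ 0.     0.013 -0.001] n 1
[h,0.003,0.004,0.027,0.000,0.013,-0.001]
```

{"fn": "drive_tool", "kwargs": {"moves": [[[1,0.002,0.003,0.014,0,0.01,0],[1,0,0,0.011,0,0,0],[1,0,0,0,0,0,0]]]}}

```text
clock: 2.3
position: [492.9, -147.0, 3.9]
ee_rot: [0.024, 1.0, -0.0, 0.004]
contact_force: [0.0, 0.3, 0.4]
gripper_width: 85.7
```

Run:
```python
from h import *
cap('scene','c')
a=cv2.imread('pics/c_scene.png'); cv2.imwrite('pics/c_c.png',cv2.resize(a[300:400,280:380],None,fx=6,fy=6,interpolation=2))
go([490.5,-145,0],-0.045)
```

```text
t 2.35 pos [ 493.4 -147.     4.5] w 85.6 F [-0.4  0.   0.3] dpos [-2.9  2.  -4.5] rv [-0.     0.009 -0.002] n 1
[h,0.003,0.002,0.004,-0.000,0.009,-0.002]
```

View pics/c_c.png

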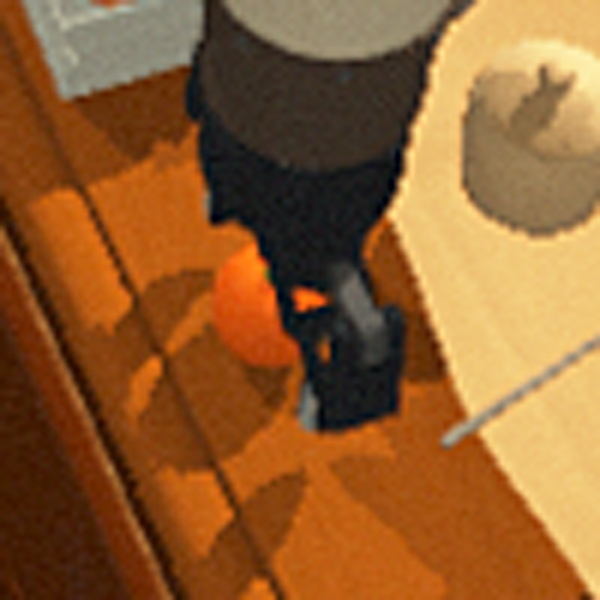

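The orange sits between the fingers, visible left of the near finger at about (260,310) in the crop. I'll nudge into line and close.

{"fn": "drive_tool", "kwargs": {"moves": [[[1,0.003,0.002,0.003,0,0.008,0],[0.3,0,0,0,0,0,0],[0.3,0,0,0,0,0,0],[0.3,0,0,0,0,0,0],[0.3,0,0,0,0,0,0],[0.3,0,0,0,0,0,0],[0.3,0,0,0,0,0,0]]]}}

```text
clock: 3.05
position: [492.2, -144.5, 4.0]
ee_rot: [0.023, 1.0, -0.0, 0.003]
contact_force: [-1.4, -0.3, -0.8]
gripper_width: 43.4
```

{"fn": "drive_tool", "kwargs": {"moves": [[[0.3,0,0,-0.01,0,0,0],[0.3,0,0,-0.02,0,0,0],[0.3,0,0,-0.04,0,0,0],[0.3,0,0,-0.05,0,0,0],[0.3,0,0,-0.05,0,0,0],[0.3,0,0,-0.02,0,0,0],[0.3,0,0,0,0,0,0]]]}}

```text
clock: 3.75
position: [489.6, -144.9, 203.5]
ee_rot: [0.023, 1.0, -0.0, 0.002]
contact_force: [0.4, -0.2, -1.2]
gripper_width: 43.2
```

Run:
```python
from h import *
cap('scene','d')
a=cv2.imread('pics/d_scene.png'); cv2.imwrite('pics/d_c.png',cv2.resize(a[220:360,220:420],None,fx=4,fy=4,interpolation=2))
go([508,155,200],-0.045)
```

```text
t 3.8 pos [ 489.1 -144.8  202.2] w 43.7 F [-0.6  0.1 -0.3] dpos [ 18.9 299.8  -2.2] rv [-0.001  0.001 -0.002] n 7
[h,-0.001,0.043,0.000,-0.000,0.000,-0.000]
[h,-0.001,0.043,0.000,-0.000,0.000,-0.000]
[h,-0.001,0.043,0.000,-0.000,0.000,-0.000]
[h,-0.001,0.043,0.000,-0.000,0.000,-0.000]
[h,-0.001,0.043,0.000,-0.000,0.000,-0.000]
[h,-0.001,0.043,0.000,-0.000,0.000,-0.000]
[h,-0.001,0.043,0.000,-0.000,0.000,-0.000]
```

View pics/d_c.png

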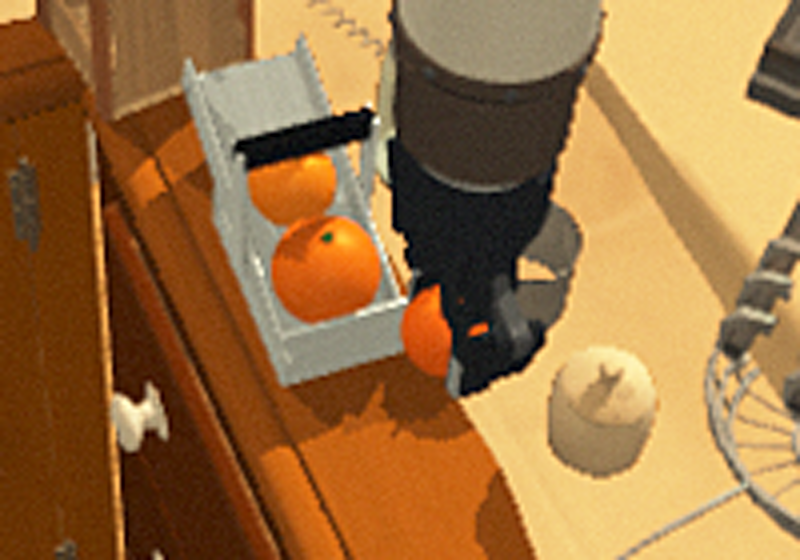

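The orange is held. Moving over the mouth of the pan.

{"fn": "drive_tool", "kwargs": {"moves": [[[0.3,-0.001,0.02,0,0,0,0],[0.3,-0.001,0.04,0,0,0,0],[0.3,-0.001,0.045,0,0,0,0],[0.3,-0.001,0.045,0,0,0,0],[0.3,-0.001,0.045,0,0,0,0],[0.3,-0.001,0.045,0,0,0,0],[0.3,-0.001,0.04,0,0,0,0],[0.3,0,0.02,0,0,0,0],[0.3,0,0,0,0,0,0]]]}}

```text
clock: 4.7
position: [501.9, 162.6, 185.5]
ee_rot: [0.027, 1.0, -0.005, -0.014]
contact_force: [-0.6, -0.5, -0.6]
gripper_width: 43.8
```

Run:
```python
from h import *
cap('scene','e');cap('top','e')
a=cv2.imread('pics/e_scene.png'); cv2.imwrite('pics/e_c.png',cv2.resize(a[200:340,220:420],None,fx=4,fy=4,interpolation=2))
go([508,155,78],-0.045)
```

```text
t 4.8 pos [501.6 160.4 185.7] w 43.4 F [ 0.6 -0.6 -0.5] dpos [   6.4   -5.4 -107.7] rv [-0.011 -0.028 -0.011] n 3
[h,-0.003,-0.001,0.036,-0.004,-0.009,-0.004]
[h,-0.003,-0.001,0.036,-0.004,-0.009,-0.004]
[h,-0.003,-0.002,0.036,-0.004,-0.009,-0.004]
```

View pics/e_c.png

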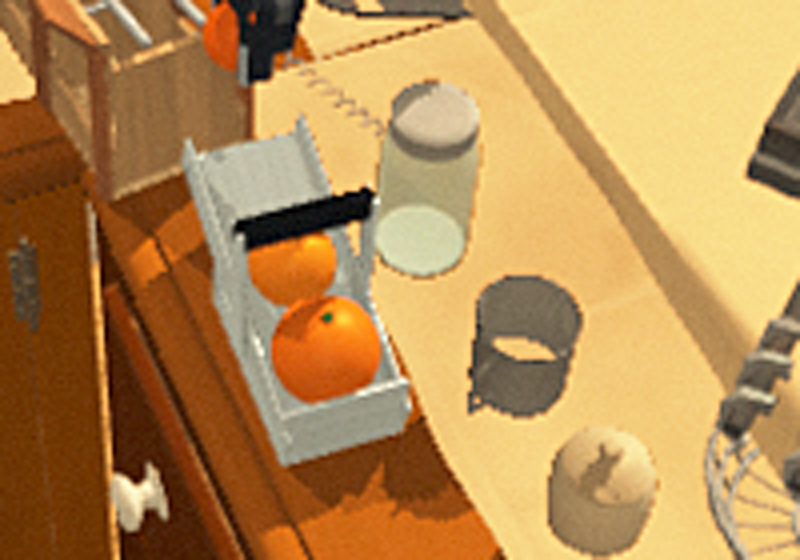

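{"fn": "drive_tool", "kwargs": {"moves": [[[0.3,-0.003,-0.002,0.036,-0.004,-0.01,-0.004],[0.3,-0.002,-0.002,0.036,-0.004,-0.01,-0.004],[0.3,-0.002,-0.001,0.02,-0.004,-0.008,-0.003],[0.3,0,0,0,0,0,0]]]}}

```text
clock: 5.2
position: [505.8, 148.9, 90.2]
ee_rot: [0.025, 1.0, -0.0, -0.0]
contact_force: [0.3, -0.0, -0.2]
gripper_width: 43.8
```

Run:
```python
from h import *
cap('scene','f');cap('top','f')
a=cv2.imread('pics/f_scene.png'); cv2.imwrite('pics/f_c.png',cv2.resize(a[200:340,220:420],None,fx=4,fy=4,interpolation=2))
go([508,155,78],-0.045)
```

```text
t 5.3 pos [507.9 150.4  93.1] w 43.7 F [ 0.4 -0.  -0.4] dpos [  0.1   4.6 -15.1] rv [ 0.003  0.005 -0.004] n 1
[h,0.000,0.005,0.015,0.003,0.005,-0.004]
```

View pics/f_c.png

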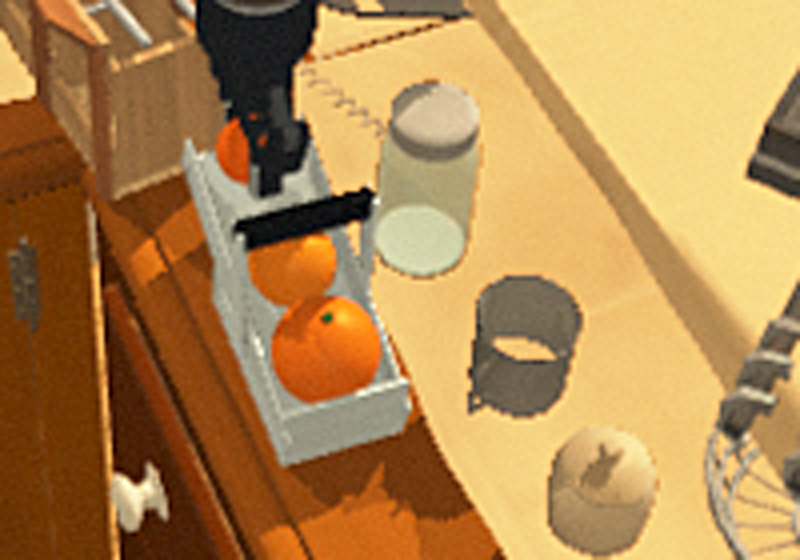

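The orange at (240,150) hangs above the pan floor, ahead of the bar. I'll lower it the rest of the way and open.

{"fn": "drive_tool", "kwargs": {"moves": [[[0.3,0,0.005,0.008,0.003,0.005,0],[0.3,0,0,0.006,0,0,0],[0.3,0,0,0,0,0,0],[0.65,0,0,0,0,0,0],[0.65,0,0,0,0,0,0],[0.65,0,0,0,0,0,0]]]}}

```text
clock: 5.9
position: [511.5, 157.1, 83.1]
ee_rot: [0.025, 1.0, 0.002, 0.004]
contact_force: [-1.4, -0.2, 0.4]
gripper_width: 55.4
```

Run:
```python
from h import *
cap('scene','g')
a=cv2.imread('pics/g_scene.png'); cv2.imwrite('pics/g_c.png',cv2.resize(a[200:340,220:420],None,fx=4,fy=4,interpolation=2))
go([508,155,78],-0.045)
```

```text
t 5.95 pos [511.5 157.1  83.1] w 55.2 F [-0.1 -0.6 -0.3] dpos [-3.5 -2.1 -5.1] rv [ 0.005  0.008 -0.004] n 1
[h,0.003,-0.002,0.005,0.005,0.008,-0.004]
```

View pics/g_c.png

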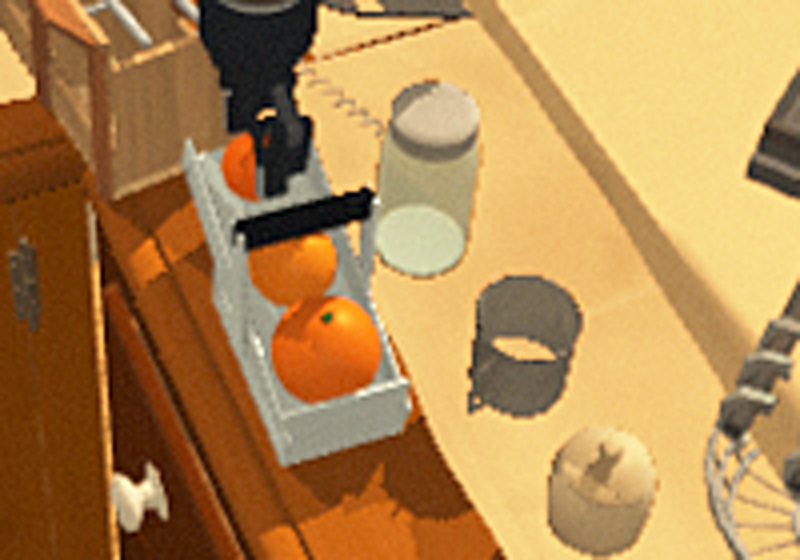

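The orange has dropped onto the pan floor at (240,165). Raising the hand straight up.

{"fn": "drive_tool", "kwargs": {"moves": [[[0.65,0,0,-0.01,0,0,0],[0.65,0,0,-0.02,0,0,0],[0.65,0,0,-0.03,0,0,0],[0.65,0,0,-0.04,0,0,0],[0.65,0,0,-0.03,0,0,0],[0.65,0,0,0,0,0,0],[0.65,0,0,0,0,0,0]]]}}

```text
clock: 6.65
position: [510.6, 156.4, 222.9]
ee_rot: [0.024, 1.0, 0.003, 0.006]
contact_force: [-0.0, -0.6, -1.6]
gripper_width: 55.3
```

Run:
```python
from h import *
cap('scene','i');cap('top','i')
a=cv2.imread('pics/i_scene.png'); cv2.imwrite('pics/i_c.png',cv2.resize(a[200:340,220:420],None,fx=4,fy=4,interpolation=2))
a=cv2.imread('pics/i_top.png'); cv2.imwrite('pics/i_t.png',cv2.resize(a[150:270,280:440],None,fx=5,fy=5,interpolation=2))
go([504,65,215],-0.045)
```

```text
t 6.75 pos [510.6 156.2 222.1] w 55.7 F [-0.3 -0.1 -1. ] dpos [ -6.6 -91.2  -7.1] rv [ 0.005  0.011 -0.003] n 2
[h,0.001,-0.046,0.003,0.002,0.005,-0.002]
[h,0.001,-0.046,0.003,0.002,0.005,-0.002]
```

View pics/i_c.png

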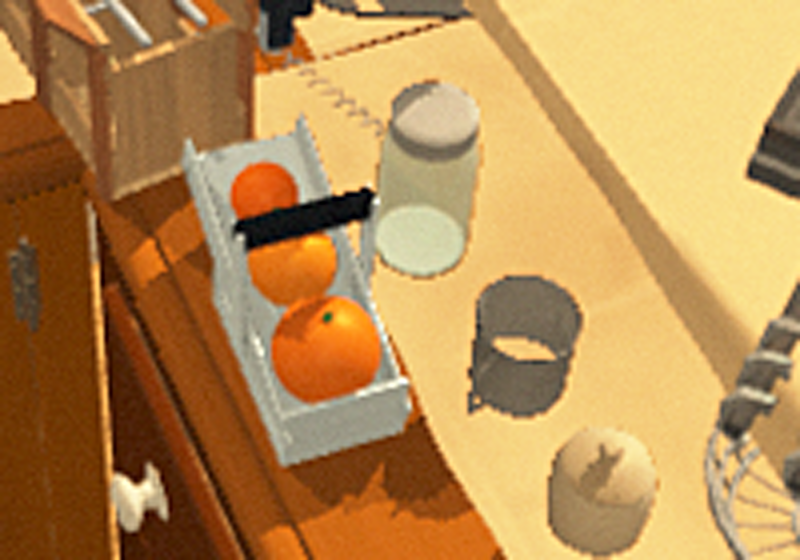

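View pics/i_t.png

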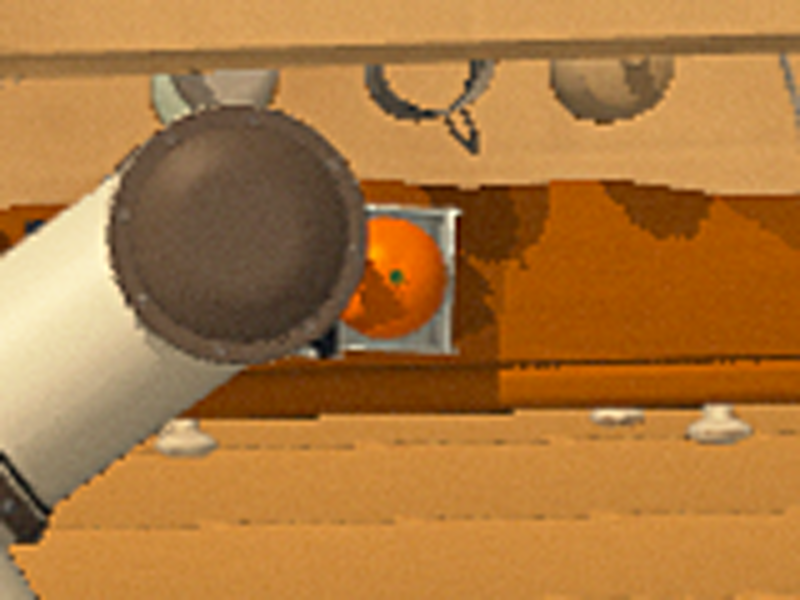

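All three oranges are in the pan, in line (small at (265,190)), and the pan has not moved. Next I'll refine the bar centre.

Run:
```python
from h import *
for n,t,box in [('top','a',(184,224,340,354)),('scene','i',(242,265,274,318))]:
    d=np.load(f'pics/{t}_{n}.npy');P=cloud(n,d);im=cv2.imread(f'pics/{t}_{n}.png').max(-1)
    m=np.zeros(d.shape,bool);m[box[0]:box[1],box[2]:box[3]]=1
    m&=(im<75)&(d>0)&(P[...,2]>120)&(P[...,2]<152)
    Q=P[m];Q=Q[Q[:,2]>138]
    q=np.percentile(Q,[2,50,98],axis=0); print(n,len(Q),np.round(q,1).tolist())
    k=np.polyfit(Q[:,0],Q[:,1],1); print('slope',k[0],'y at 504',np.polyval(k,504), 'spread',np.percentile(Q[:,1]-np.polyval(k,Q[:,0]),[3,97]))
```

```text
top 134 [[460.8, 59.0, 139.4], [504.5, 65.1, 143.6], [545.8, 71.2, 147.2]]
slope -0.06252413923170841 y at 504 64.91953226749929 spread [-4.80149869  4.87760113]
scene 171 [[462.3, 54.6, 138.4], [503.3, 60.6, 143.4], [546.2, 69.4, 147.3]]
slope -0.06097286872790859 y at 504 61.04625056182152 spread [-5.97581909  7.08208866]
```

{"fn": "drive_tool", "kwargs": {"moves": [[[0.65,0.001,-0.03,0.003,0.002,0.005,0.005],[0.65,0.002,-0.04,0.003,0.002,0.005,0.005],[0.65,0.002,-0.022,0,0,0,0],[0.65,0,0,0,0,0,0]]]}}

```text
clock: 7.15
position: [498.1, 61.9, 210.8]
ee_rot: [0.028, 1.0, -0.002, -0.004]
contact_force: [0.2, -0.1, -0.0]
gripper_width: 55.5
```

Run:
```python
from h import *
go([504,64.5,116],-0.055)
```

```text
t 7.15 pos [498.1  61.9 210.8] w 55.5 F [ 0.2 -0.1 -0. ] dpos [  5.9   2.6 -94.8] rv [-0.003 -0.009 -0.001] n 2
[h,-0.003,0.002,0.047,-0.002,-0.004,-0.001]
[h,-0.003,0.002,0.047,-0.002,-0.004,-0.001]
```

{"fn": "drive_tool", "kwargs": {"moves": [[[0.65,-0.003,0.001,0.025,-0.002,-0.006,0],[0.65,-0.003,0.001,0.025,0,-0.003,0],[0.65,0,0,0,0,0,0]]]}}

```text
clock: 7.45
position: [503.7, 63.5, 157.9]
ee_rot: [0.029, 1.0, -0.001, -0.001]
contact_force: [-0.7, -0.4, 0.0]
gripper_width: 55.6
```

Run:
```python
from h import *
go([504,64.5,116],-0.055)
cap('scene','j')
a=cv2.imread('pics/j_scene.png'); cv2.imwrite('pics/j_c.png',cv2.resize(a[200:340,220:420],None,fx=4,fy=4,interpolation=2))
```

```text
t 7.45 pos [503.7  63.5 157.9] w 55.6 F [-0.7 -0.4  0. ] dpos [  0.3   1.  -41.9] rv [-0.002 -0.002 -0.003] n 1
[h,-0.000,0.001,0.042,-0.002,-0.002,-0.003]
```

View pics/j_c.png

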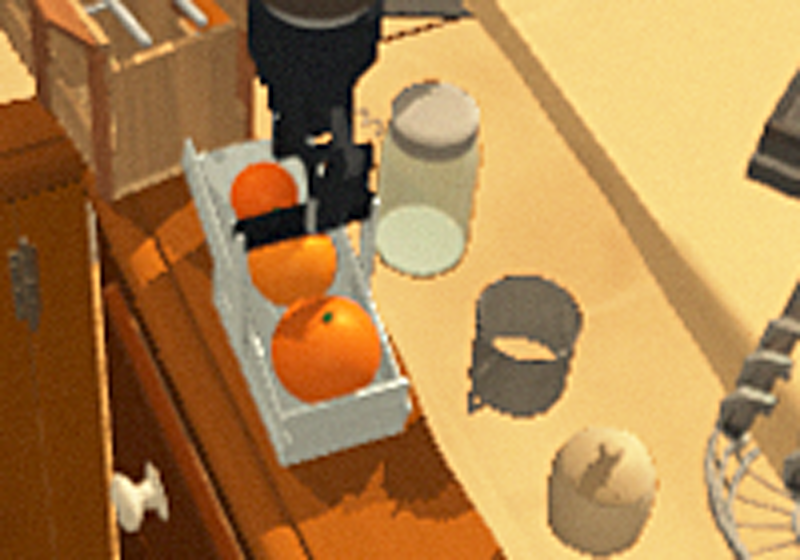

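The fingers straddle the bar. Lowering and closing.

{"fn": "drive_tool", "kwargs": {"moves": [[[0.65,0,0.001,0.022,-0.002,-0.002,-0.002],[0.65,0,0,0.018,0,0,0],[0.65,0,0,0,0,0,0]]]}}

```text
clock: 7.8
position: [507.5, 66.9, 121.7]
ee_rot: [0.026, 1.0, 0.001, 0.004]
contact_force: [-0.3, -0.3, -0.1]
gripper_width: 55.7
```

Run:
```python
from h import *
go([504,64.5,116],-0.055)
```

```text
t 7.8 pos [507.5  66.9 121.7] w 55.7 F [-0.3 -0.3 -0.1] dpos [-3.5 -2.4 -5.7] rv [0.002 0.008 0.003] n 1
[h,0.003,-0.003,0.006,0.002,0.008,0.003]
```

{"fn": "drive_tool", "kwargs": {"moves": [[[0.65,0.003,-0.002,0.006,0.002,0.008,0.003],[0,0,0,0,0,0,0],[0,0,0,0,0,0,0],[0,0,0,0,0,0,0],[0,0,0,0,0,0,0],[0,0,0,0,0,0,0],[0,0,0,0,0,0,0],[0,0,0,0,0,0,0]]]}}

```text
clock: 8.6
position: [505.5, 65.6, 118.8]
ee_rot: [0.027, 1.0, 0.0, 0.002]
contact_force: [-0.2, -0.4, -2.9]
gripper_width: 10.3
```

Run:
```python
from h import *
go([504,64.5,116],-0.055)
```

```text
t 8.6 pos [505.5  65.6 118.8] w 10.3 F [-0.2 -0.4 -2.9] dpos [-1.5 -1.1 -2.8] rv [0.001 0.004 0.   ] n 1
[h,0.001,-0.001,0.003,0.001,0.004,0.000]
```

The pan is gripped. Lifting gently.

{"fn": "drive_tool", "kwargs": {"moves": [[[0,0,0,-0.004,0,0,0],[0,0,0,-0.006,0,0,0],[0,0,0,-0.01,0,0,0],[0,0,0,-0.015,0,0,0],[0,0,0,-0.02,0,0,0],[0,0,0,-0.02,0,0,0],[0,0,0,-0.02,0,0,0],[0,0,0,-0.02,0,0,0],[0,0,0,-0.015,0,0,0],[0,0,0,-0.01,0,0,0],[0,0,0,0,0,0,0]]]}}

```text
clock: 9.7
position: [499.8, 65.0, 263.7]
ee_rot: [0.029, 1.0, 0.0, -0.005]
contact_force: [-0.4, 0.3, -7.0]
gripper_width: 10.8
```

```bash
cat >> h.py <<'E'
RH=np.array([480.5,277,136]); YR=0.109; YP=-0.055
def pose(lip,yaw,tilt):
    R=Rn.from_rotvec([0,0,yaw])*Rn.from_rotvec([-tilt,0,0]); return np.array(lip)-R.apply([0,120,-61])-R.apply([0,0,15.2])
E
python3 - <<'E'
from h import *
cap('scene','k')
a=cv2.imread('pics/k_scene.png'); cv2.imwrite('pics/k_c.png',cv2.resize(a[150:340,220:420],None,fx=3,fy=3,interpolation=2))
p=pose([RH[0],RH[1],210],YR,0.15);print(p)
go(p,YR,0.15,maxs=.025)
E
```

```text
[492.6629825  165.85527675 273.21829127]
t 9.75 pos [499.2  64.9 262.7] w 10.7 F [-0.4  0.6 -7.2] dpos [ -6.6 101.   10.5] rv [ 0.15  -0.023 -0.165] n 5
[h,0.002,0.020,-0.002,0.030,-0.005,-0.033]
[h,0.002,0.020,-0.003,0.030,-0.005,-0.033]
[h,0.001,0.020,-0.003,0.030,-0.005,-0.033]
[h,0.000,0.020,-0.004,0.030,-0.005,-0.033]
[h,-0.000,0.020,-0.005,0.030,-0.005,-0.033]
```

View pics/k_c.png

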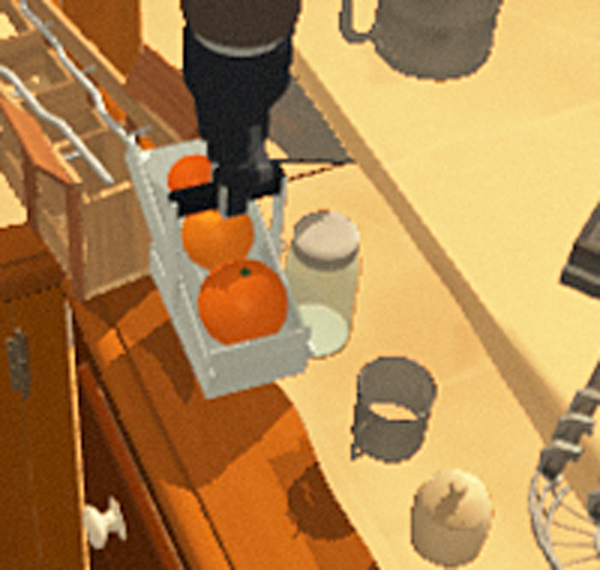

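All three oranges ride in the lifted pan. Turning it in line with the ramp and moving over its head, without tilting yet.

{"fn": "drive_tool", "kwargs": {"moves": [[[0,0.001,0.006,0,0,-0.003,-0.015],[0,0.001,0.011,0,0,-0.003,-0.02],[0,0.001,0.014,0,0,-0.003,-0.025],[0,0.001,0.014,0,0,-0.003,-0.025],[0,0.001,0.013,0,0,-0.003,-0.025],[0,0,0.01,0,0,0,-0.02],[0,0,0.008,0,0,0,-0.015],[0,0,0.005,0,0,0,-0.01],[0,0,0.002,0,0,0,-0.005],[0,0,0,0,0,0,0]]]}}

```text
clock: 10.75
position: [489.6, 156.4, 257.9]
ee_rot: [-0.059, 0.998, -0.001, -0.002]
contact_force: [0.9, -1.7, -7.2]
gripper_width: 11.1
```

Run:
```python
from h import *
cap('scene','l');cap('top','l')
a=cv2.imread('pics/l_scene.png'); cv2.imwrite('pics/l_c.png',cv2.resize(a[120:320,180:380],None,fx=3,fy=3,interpolation=2))
p=pose([RH[0],RH[1],205],YR,0.12);print(p)
go(p,YR,0.12,maxs=.015)
```

```text
[492.86379333 164.02027747 264.8361004 ]
t 10.85 pos [489.6 156.  257.9] w 11.0 F [ 0.8 -0.6 -7.6] dpos [3.3 8.  6.9] rv [ 0.118 -0.004  0.009] n 1
[h,-0.004,0.008,-0.007,0.118,-0.004,0.009]
```

View pics/l_c.png

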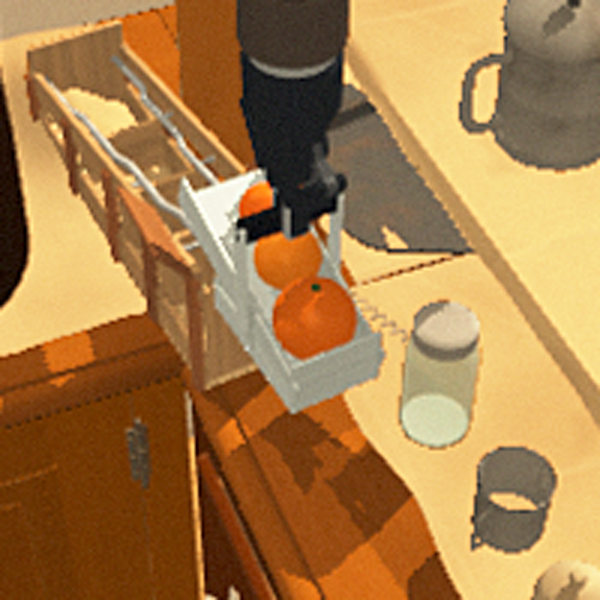

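View pics/l_top.png

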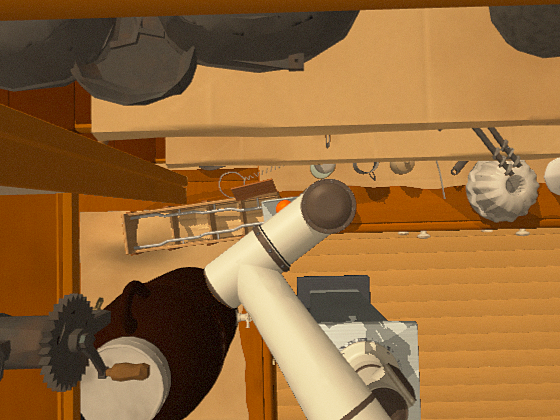

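Run:
```python
from h import *
d=np.load('pics/l_top.npy');P=cloud('top',d)
for u,v in [(180,300),(200,280),(205,300),(225,310),(235,320),(120,360),(228,270),(215,275),(250,250),(300,220),(330,205),(228,290),(240,300),(330,130),(330,165),(300,130)]: print(u,v,np.round(P[v,u]))
print(np.round(arm.read_state()['joints'],2))
```

```text
180 300 [309. 445. 375.]
200 280 [317. 448. 170.]
205 300 [290. 411. 291.]
225 310 [243. 382. 186.]
235 320 [192. 371.  89.]
120 360 [237. 512. 514.]
228 270 [396. 312. 593.]
215 275 [389. 332. 592.]
250 250 [426. 278. 590.]
300 220 [470. 200. 593.]
330 205 [491. 156. 615.]
228 290 [366. 313. 595.]
240 300 [349. 295. 588.]
330 130 [596. 156. 645.]
330 165 [609. 101. 136.]
300 130 [597. 198. 648.]
[ 0.62  0.18 -0.21 -0.   -1.18 -2.08]
```

The pan is in line over the ramp head with all the oranges inside, and the arm clears the jug. I'll begin tilting about the lip in small steps, still below rolling angle.

{"fn": "drive_tool", "kwargs": {"moves": [[[0,-0.001,0.002,-0.002,0.02,-0.001,0.003],[0,-0.001,0.002,-0.002,0.03,-0.001,0.002],[0,-0.001,0.002,-0.002,0.03,-0.001,0.002],[0,-0.001,0.002,-0.001,0.03,-0.001,0.002],[0,0,0,0,0.01,0,0],[0,0,0,0,0,0,0]]]}}

```text
clock: 11.45
position: [493.8, 163.7, 265.9]
ee_rot: [-0.052, 0.997, -0.064, 0.005]
contact_force: [-0.4, -0.1, -7.4]
gripper_width: 10.8
```

```bash
cat >> h.py <<'E'
def lip():
    s=arm.read_state(); R=Rn.from_quat(s['ee_rot'])*Rn.from_quat([0,1,0,0]).inv()
    L=np.array(s['position'])+R.apply([0,120,-61+15.2]); z=R.apply([0,0,1]); y=R.apply([0,1,0])
    d=L-RH; c,sn=np.cos(YR),np.sin(YR)
    print('lip',np.round(L,1),'rel ramp x,y',np.round([c*d[0]+sn*d[1],-sn*d[0]+c*d[1]],1),'tilt',round(float(np.arccos(z[2])),3),'yaw',round(float(np.arctan2(-y[0],y[1])),3),'roll',round(float(np.arcsin(R.apply([1,0,0])[2])),3),'j',np.round(s['joints'],2),'F',np.round(s['contact_force'],1))
E
python3 - <<'E'
from h import *
lip()
p=pose([RH[0],RH[1],160],YR,0.2);print(p)
go(p,YR,0.2,maxs=.015)
E
```

```text
lip [482.3 276.3 205.1] rel ramp x,y [ 1.7 -0.9] tilt 0.128 yaw 0.103 roll 0.004 j [ 0.7   0.2  -0.22  0.12 -1.23 -2.21] F [-0.4 -0.1 -7.4]
[492.30406734 169.13502538 228.72736896]
t 11.45 pos [493.8 163.7 265.9] w 10.8 F [-0.4 -0.1 -7.4] dpos [ -1.5   5.5 -37.2] rv [ 0.072  0.003 -0.006] n 3
[h,0.000,0.003,0.012,0.024,0.001,-0.002]
[h,0.000,0.004,0.012,0.024,0.001,-0.002]
[h,0.000,0.004,0.012,0.024,0.001,-0.002]
```

{"fn": "drive_tool", "kwargs": {"moves": [[[0,0,0.002,0.006,0.015,0,-0.002],[0,0,0.002,0.01,0.02,0.001,-0.002],[0,0,0.003,0.01,0.015,0.001,-0.002],[0,0,0.002,0.007,0.015,0,0],[0,0,0.001,0.003,0.005,0,0],[0,0,0,0,0,0,0]]]}}

```text
clock: 12.05
position: [493.2, 167.7, 224.3]
ee_rot: [-0.054, 0.993, -0.101, 0.005]
contact_force: [0.1, 0.3, -7.0]
gripper_width: 10.9
```

Run:
```python
from h import *
lip()
cap('scene','m');a=cv2.imread('pics/m_scene.png'); cv2.imwrite('pics/m_c.png',cv2.resize(a[120:320,180:380],None,fx=3,fy=3,interpolation=2))
for t in (.3,.4,.5):
  p=pose([RH[0],RH[1],160],YR,t);print(p)
go(pose([RH[0],RH[1],160],YR,.4),YR,0.4,maxs=.015,maxr=.03)
```

```text
lip [481.4 275.3 155.2] rel ramp x,y [ 0.7 -1.8] tilt 0.203 yaw 0.109 roll -0.001 j [ 0.73  0.25 -0.29  0.18 -1.16 -2.28] F [ 0.1  0.3 -7. ]
[491.49869582 176.49446988 239.216836  ]
[490.58342897 184.85813242 248.9147946 ]
[489.56741183 194.14244604 257.72434597]
t 12.1 pos [493.3 167.7 224.6] w 11.1 F [-0.5  0.3 -8.1] dpos [-2.7 17.2 24.3] rv [ 0.197 -0.001 -0.001] n 7
[h,0.000,0.002,-0.004,0.028,-0.000,-0.000]
[h,0.000,0.002,-0.004,0.028,-0.000,-0.000]
[h,0.000,0.002,-0.004,0.028,-0.000,-0.000]
[h,0.000,0.001,-0.004,0.028,-0.000,-0.000]
[h,0.000,0.001,-0.004,0.028,-0.000,-0.000]
[h,0.000,0.001,-0.004,0.028,-0.000,-0.000]
[h,0.000,0.001,-0.004,0.028,-0.000,-0.000]
```

View pics/m_c.png

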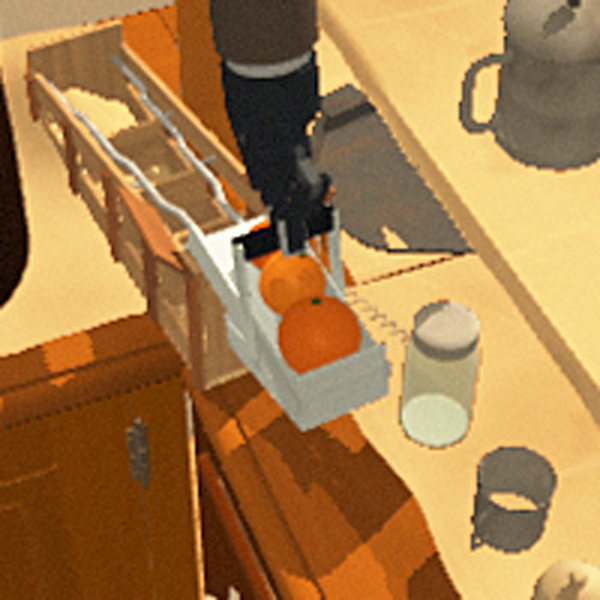

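The lip sits between the side boards above the rails, at about (215,255) in the crop, with the oranges still in. Now tipping slowly just past rolling angle.

{"fn": "drive_tool", "kwargs": {"moves": [[[0,0,0.002,-0.004,0.028,0,0],[0,0,0.002,-0.004,0.028,0,0],[0,0,0.002,-0.004,0.028,0,0],[0,0,0.001,-0.004,0.028,0,0],[0,0,0.001,-0.004,0.028,0,0],[0,0,0.001,-0.003,0.02,0,0],[0,0,0,0,0,0,0],[0,0,0,0,0,0,0],[0,0,0,0,0,0,0]]]}}

```text
clock: 13.0
position: [493.0, 186.1, 248.1]
ee_rot: [-0.053, 0.981, -0.185, 0.013]
contact_force: [0.5, -0.5, -7.6]
gripper_width: 11.1
```

Run:
```python
from h import *
lip()
cap('scene','n');cap('top','n');a=cv2.imread('pics/n_scene.png'); cv2.imwrite('pics/n_c.png',cv2.resize(a[120:320,180:380],None,fx=3,fy=3,interpolation=2))
go(pose([RH[0],RH[1],160],YR,.5),YR,0.5,maxs=.015,maxr=.03)
```

```text
lip [483.1 280.7 161.8] rel ramp x,y [3.  3.4] tilt 0.372 yaw 0.107 roll 0.006 j [ 0.82  0.28 -0.26  0.29 -1.29 -2.41] F [ 0.5 -0.5 -7.6]
t 13.1 pos [493.  185.9 248.1] w 11.1 F [-0.   0.2 -7.7] dpos [-3.4  8.2  9.6] rv [ 0.128  0.005 -0.002] n 5
[h,0.000,0.001,-0.002,0.026,0.001,-0.000]
[h,0.000,0.001,-0.002,0.026,0.001,-0.000]
[h,0.000,0.001,-0.002,0.026,0.001,-0.000]
[h,0.000,0.001,-0.002,0.026,0.001,-0.000]
[h,0.001,0.001,-0.002,0.026,0.001,-0.000]
```

View pics/n_c.png

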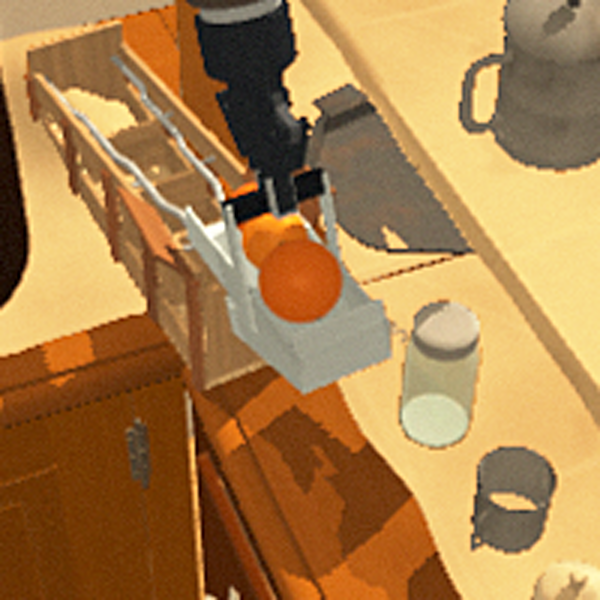

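The large orange has left the back wall (now at (300,280)), so they are rolling slowly. I'll hold and watch.

{"fn": "drive_tool", "kwargs": {"moves": [[[0,0,0,0,0,0,0],[0,0,0,0,0,0,0],[0,0,0,0,0,0,0],[0,0,0,0,0,0,0],[0,0,0,0,0,0,0]]]}}

```text
clock: 13.6
position: [493.3, 184.8, 249.0]
ee_rot: [-0.053, 0.981, -0.185, 0.013]
contact_force: [-0.1, -0.2, -5.8]
gripper_width: 11.3
```

Run:
```python
from h import *
lip()
cap('scene','o');cap('top','o');a=cv2.imread('pics/o_scene.png'); cv2.imwrite('pics/o_c.png',cv2.resize(a[120:320,180:380],None,fx=3,fy=3,interpolation=2))
a=cv2.imread('pics/o_top.png'); cv2.imwrite('pics/o_t.png',cv2.resize(a[150:270,110:300],None,fx=4.2,fy=4.2,interpolation=2))
```

```text
lip [483.6 279.3 162.5] rel ramp x,y [3.3 1.9] tilt 0.374 yaw 0.106 roll 0.007 j [ 0.82  0.28 -0.26  0.3  -1.29 -2.41] F [-0.1 -0.2 -5.8]
```

View pics/o_c.png

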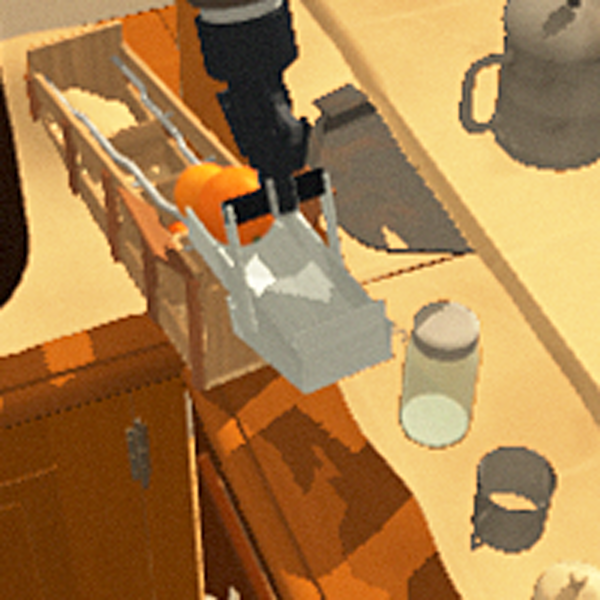

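View pics/o_t.png

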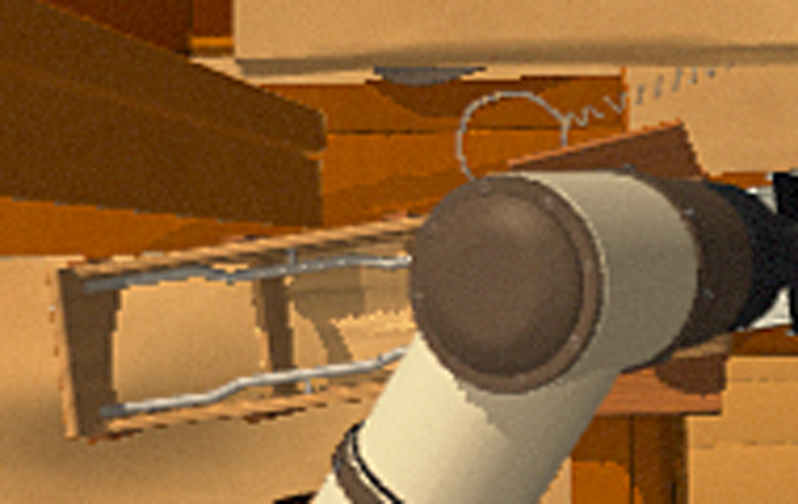

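The pan is emptying: medium at (200,190) and large at (235,200) are moving onto the rails. Waiting further.

{"fn": "drive_tool", "kwargs": {"moves": [[[0,0,0,0,0,0,0],[0,0,0,0,0,0,0],[0,0,0,0,0,0,0],[0,0,0,0,0,0,0],[0,0,0,0,0,0,0],[0,0,0,0,0,0,0],[0,0,0,0,0,0,0],[0,0,0,0,0,0,0],[0,0,0,0,0,0,0],[0,0,0,0,0,0,0]]]}}

```text
clock: 14.7
position: [494.6, 185.6, 251.4]
ee_rot: [-0.053, 0.981, -0.184, 0.016]
contact_force: [0.5, 0.8, -4.1]
gripper_width: 10.9
```

Run:
```python
from h import *
cap('scene','p');cap('top','p');a=cv2.imread('pics/p_scene.png'); cv2.imwrite('pics/p_c.png',cv2.resize(a[120:320,180:380],None,fx=3,fy=3,interpolation=2))
lip()
```

```text
lip [485.1 280.2 165. ] rel ramp x,y [4.9 2.7] tilt 0.372 yaw 0.105 roll 0.011 j [ 0.82  0.28 -0.26  0.3  -1.29 -2.41] F [ 0.4  0.4 -3.7]
```

View pics/p_c.png

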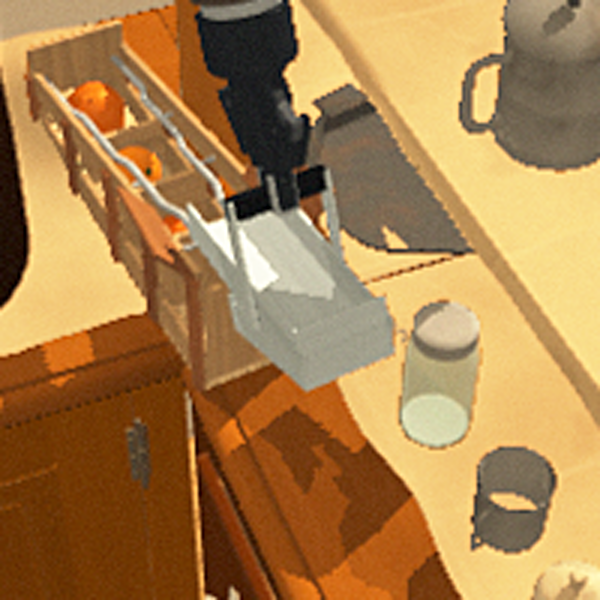

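The pan is empty. The large orange lies in the foot pocket (97,105), the medium in the middle one (140,163), and the small one shows through the side of the first pocket (175,225). I'll level the pan and raise it away.

Run:
```python
from h import *
go(pose([RH[0],RH[1]-15,210],YR,0.0),YR,0.0,maxs=.03,maxr=.06)
```

```text
t 14.8 pos [494.5 185.6 251.3] w 10.8 F [ 0.4  0.4 -3.7] dpos [ -1.  -42.8   4.5] rv [-0.372  0.011 -0.002] n 7
[h,0.001,-0.006,0.002,-0.053,0.002,-0.000]
[h,0.001,-0.006,0.001,-0.053,0.002,-0.000]
[h,0.001,-0.006,0.001,-0.053,0.002,-0.000]
[h,0.001,-0.006,0.001,-0.053,0.002,-0.000]
[h,0.001,-0.006,0.000,-0.053,0.002,-0.000]
[h,0.001,-0.006,0.000,-0.053,0.002,-0.000]
[h,0.001,-0.006,-0.000,-0.053,0.002,-0.000]
```

{"fn": "drive_tool", "kwargs": {"moves": [[[0,0,-0.005,-0.014,0,0,0],[0,0.001,-0.006,0.001,-0.05,0.002,0],[0,0.001,-0.006,0.001,-0.053,0.002,0],[0,0.001,-0.006,0.001,-0.053,0.002,0],[0,0.001,-0.006,0.001,-0.053,0.002,0],[0,0.001,-0.006,0,-0.053,0.002,0],[0,0.001,-0.006,0,-0.053,0.002,0],[0,0.001,-0.006,0,-0.05,0.002,0],[0,0,0,0,0,0,0]]]}}

```text
clock: 15.7
position: [490.1, 141.0, 271.3]
ee_rot: [-0.055, 0.998, -0.0, -0.004]
contact_force: [-0.2, -0.1, -3.2]
gripper_width: 10.8
```

Run:
```python
from h import *
lip()
go([505.5,65.6,262],YP,0.0,maxs=.03,maxr=.06)
```

```text
lip [476.6 260.3 225.6] rel ramp x,y [ -5.7 -16.2] tilt 0.008 yaw 0.11 roll -0.008 j [ 0.6   0.16 -0.2  -0.   -1.22 -2.06] F [-0.2 -0.1 -3.2]
t 15.7 pos [490.1 141.  271.3] w 10.8 F [-0.2 -0.1 -3.2] dpos [ 15.4 -75.4  -9.3] rv [-0.    -0.008  0.165] n 3
[h,-0.002,-0.026,0.003,-0.000,-0.003,0.055]
[h,-0.004,-0.025,0.003,-0.000,-0.003,0.055]
[h,-0.005,-0.025,0.003,-0.000,-0.003,0.055]
```

{"fn": "drive_tool", "kwargs": {"moves": [[[0,-0.002,-0.015,0.002,0,-0.002,0.035],[0,-0.003,-0.02,0.002,0,-0.002,0.035],[0,-0.004,-0.02,0.002,0,-0.002,0.035],[0,-0.003,-0.014,0.002,0,-0.002,0.035],[0,-0.002,-0.007,0,0,0,0.025],[0,0,0,0,0,0,0]]]}}

```text
clock: 16.3
position: [507.5, 63.0, 262.5]
ee_rot: [0.03, 1.0, -0.004, -0.001]
contact_force: [-0.5, -0.7, -2.1]
gripper_width: 11.0
```

Run:
```python
from h import *
lip()
cap('top','q');cap('scene','q');a=cv2.imread('pics/q_scene.png'); cv2.imwrite('pics/q_c.png',cv2.resize(a[120:320,180:380],None,fx=3,fy=3,interpolation=2))
a=cv2.imread('pics/q_top.png'); cv2.imwrite('pics/q_t.png',cv2.resize(a[150:270,110:300],None,fx=4.2,fy=4.2,interpolation=2))
go([505.5,65.6,119],YP,0.0,maxs=.03,maxr=.06)
```

```text
lip [514.7 182.5 215.8] rel ramp x,y [ 23.7 -97.7] tilt 0.008 yaw -0.061 roll -0.003 j [ 0.44  0.17 -0.21  0.01 -1.19 -2.08] F [-0.5 -0.7 -2.1]
t 16.4 pos [507.4  63.8 262.5] w 10.9 F [ 0.2 -0.3 -3.5] dpos [  -1.9    1.8 -143.5] rv [-0.007 -0.002 -0.004] n 5
[h,0.000,0.001,0.029,-0.001,-0.000,-0.001]
[h,0.000,0.000,0.029,-0.001,-0.000,-0.001]
[h,0.000,0.000,0.029,-0.001,-0.000,-0.001]
[h,0.000,0.000,0.029,-0.001,-0.000,-0.001]
[h,0.000,0.000,0.029,-0.001,-0.000,-0.001]
```

View pics/q_c.png

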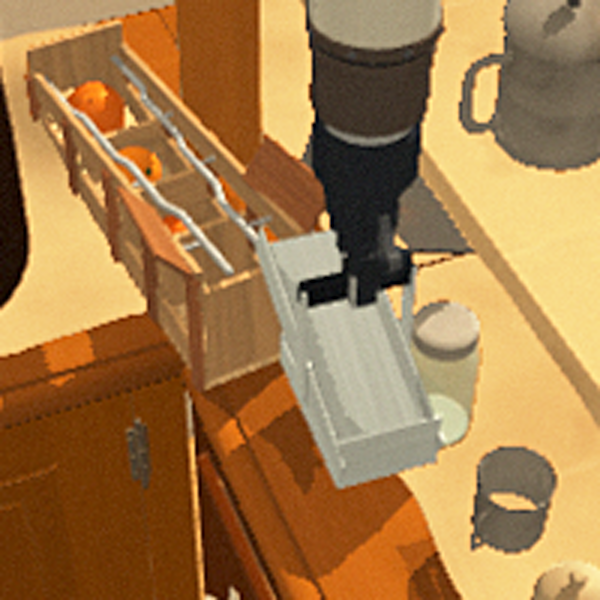

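View pics/q_t.png

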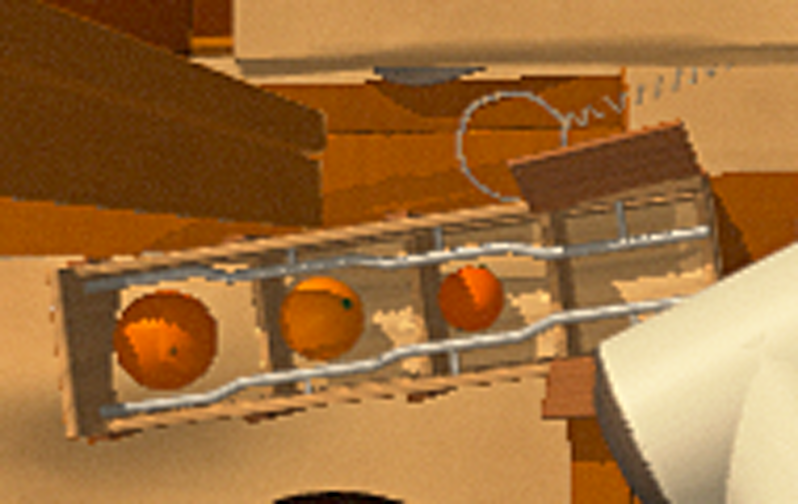

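The top view shows each orange in its own pocket: large (165,340), medium (323,318), small (470,298). Lowering the pan back to its spot.

{"fn": "drive_tool", "kwargs": {"moves": [[[0,0.001,0.001,0.02,-0.002,0,-0.001],[0,0.001,0,0.03,-0.002,0,-0.001],[0,0,0,0.03,-0.001,0,0],[0,0,0,0.025,0,0,0],[0,0,0,0.012,0,0,0],[0,0,0,0,0,0,0]]]}}

```text
clock: 17.0
position: [507.5, 69.6, 144.4]
ee_rot: [0.025, 1.0, 0.0, 0.002]
contact_force: [-0.2, -0.4, -3.8]
gripper_width: 11.1
```

Run:
```python
from h import *
lip()
go([505.5,65,119],YP,0.0,maxs=.03,maxr=.06)
```

```text
lip [513.7 189.5  98.7] rel ramp x,y [ 23.5 -90.6] tilt 0.005 yaw -0.049 roll 0.005 j [ 0.45  0.28 -0.39  0.   -0.9  -2.08] F [-0.2 -0.4 -3.8]
t 17.0 pos [507.5  69.6 144.4] w 11.1 F [-0.2 -0.4 -3.8] dpos [ -2.   -4.6 -25.4] rv [0.001 0.005 0.006] n 1
[h,0.002,-0.005,0.025,0.001,0.005,0.006]
```

{"fn": "drive_tool", "kwargs": {"moves": [[[0,0.002,-0.004,0.008,0.001,0.004,0.004],[0,0,0,0.006,0,0,0],[0,0,0,0.004,0,0,0],[0,0,0,0,0,0,0]]]}}

```text
clock: 17.4
position: [507.0, 67.1, 127.5]
ee_rot: [0.026, 1.0, 0.001, 0.002]
contact_force: [0.1, -0.5, -2.6]
gripper_width: 10.8
```

Run:
```python
from h import *
lip()
go([505.5,65,119],YP,0.0,maxs=.03,maxr=.06)
```

```text
lip [513.4 187.   81.8] rel ramp x,y [ 22.9 -93. ] tilt 0.005 yaw -0.051 roll 0.005 j [ 0.45  0.3  -0.42  0.   -0.85 -2.07] F [ 0.1 -0.5 -2.6]
t 17.4 pos [507.   67.1 127.5] w 10.8 F [ 0.1 -0.5 -2.6] dpos [-1.5 -2.1 -8.5] rv [0.001 0.005 0.004] n 1
[h,0.001,-0.002,0.008,0.001,0.005,0.004]
```

{"fn": "drive_tool", "kwargs": {"moves": [[[0,0.001,-0.002,0.004,0,0.004,0.002],[0,0,0,0.003,0,0,0],[0,0,0,0.002,0,0,0],[0,0,0,0,0,0,0]]]}}

```text
clock: 17.8
position: [507.0, 65.2, 119.1]
ee_rot: [0.027, 1.0, 0.001, 0.002]
contact_force: [-0.3, -0.4, -3.7]
gripper_width: 11.0
```

Run:
```python
from h import *
lip()
go([505.5,65,119],YP,0.0,maxs=.03,maxr=.06)
```

```text
lip [513.5 185.2  73.6] rel ramp x,y [ 22.9 -94.9] tilt 0.004 yaw -0.053 roll 0.004 j [ 0.45  0.31 -0.43 -0.   -0.83 -2.07] F [-0.3 -0.4 -3.7]
t 17.8 pos [507.   65.2 119.1] w 11.0 F [-0.3 -0.4 -3.7] dpos [-1.5 -0.2 -0.1] rv [0.003 0.004 0.002] n 1
[h,0.001,-0.000,0.000,0.003,0.004,0.002]
```

{"fn": "drive_tool", "kwargs": {"moves": [[[0,0,0,0.0015,0,0,0],[0,0,0,0.0015,0,0,0],[0,0,0,0,0,0,0]]]}}

```text
clock: 18.1
position: [507.7, 64.9, 119.3]
ee_rot: [0.026, 1.0, 0.001, 0.003]
contact_force: [0.2, 0.1, -2.3]
gripper_width: 10.8
```

{"fn": "drive_tool", "kwargs": {"moves": [[[0,0,0,0.002,0,0,0],[0,0,0,0.002,0,0,0],[0,0,0,0,0,0,0]]]}}

```text
clock: 18.4
position: [508.7, 64.6, 119.2]
ee_rot: [0.025, 1.0, 0.0, 0.004]
contact_force: [-0.2, -1.0, -4.5]
gripper_width: 11.0
```

{"fn": "drive_tool", "kwargs": {"moves": [[[0,0.002,0,0.005,0,0.003,0],[0,0,0,0,0,0,0]]]}}

```text
clock: 18.6
position: [510.1, 64.1, 119.7]
ee_rot: [0.024, 1.0, -0.0, 0.007]
contact_force: [-0.0, 0.1, -4.0]
gripper_width: 10.8
```

Run:
```python
from h import *
for i in range(3):
  s=arm.read_state(); print(s['position'],s['contact_force'])
lip()
cap('scene','r');a=cv2.imread('pics/r_scene.png'); cv2.imwrite('pics/r_c.png',cv2.resize(a[200:340,220:420],None,fx=4,fy=4,interpolation=2))
```

```text
[510.08687403  64.12249158 119.66183771] [-1.13167893e-03  1.23342930e-01 -4.01812806e+00]
[510.08687403  64.12249158 119.66183771] [-1.13167893e-03  1.23342930e-01 -4.01812806e+00]
[510.08687403  64.12249158 119.66183771] [-1.13167893e-03  1.23342930e-01 -4.01812806e+00]
lip [516.4 183.9  73.8] rel ramp x,y [ 25.6 -96.4] tilt 0.014 yaw -0.048 roll 0.014 j [ 0.45  0.31 -0.43  0.01 -0.82 -2.07] F [-0.   0.1 -4. ]
```

View pics/r_c.png

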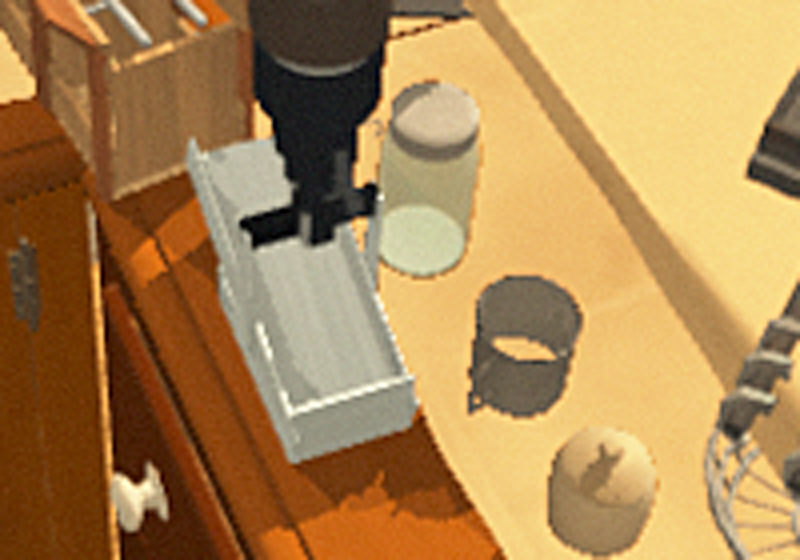

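Run:
```python
from h import *
d=np.load('pics/r_scene.npy');P=cloud('scene',d);d0=np.load('pics/i_scene.npy');P0=cloud('scene',d0)
c=lambda x,y:(int(220+x/4),int(200+y/4))
for x,y in [(297,408),(345,395),(400,378),(252,232),(215,185),(300,330),(350,310),(374,190),(265,230)]:
    u,v=c(x,y); print((x,y),[np.round(np.median(q[v-1:v+2,u-1:u+2].reshape(-1,3),axis=0)) for q in (P,P0)])
u,v=c(290,404);print('rim L',P[v-1:v+3,u-2:u+3,2].max()); u,v=c(410,375);print('rim R',P[v-2:v+3,u-2:u+3,2].max())
for nm,(x,y) in {'rim L0':(282,410),'rim R0':(405,383)}.items():
    u,v=c(x,y);print(nm,P0[v-2:v+3,u-2:u+3,2].max())
```

```text
(297, 408) [array([471., -14.,  54.]), array([479.,   9.,  17.])]
(345, 395) [array([513.,   7.,  19.]), array([501., -16.,  58.])]
(400, 378) [array([544., -10.,  45.]), array([542., -10.,  45.])]
(252, 232) [array([470.,  59., 142.]), array([470.,  60., 141.])]
(215, 185) [array([485., 161.,  69.]), array([485., 163.,  66.])]
(300, 330) [array([503.,  54.,  32.]), array([486.,  20.,  86.])]
(350, 310) [array([540.,  57.,  33.]), array([519.,  21.,  88.])]
(374, 190) [array([551.,  61., 146.]), array([586., 119.,  70.])]
(265, 230) [array([478.,  60., 142.]), array([479.,  60., 141.])]
rim L 58.048394653908645
rim R 1039.0787077742775
rim L0 57.290865162358045
rim R0 59.50423423458915
```

The heights of the bar (142 against 141 before) and of the floor show the pan standing at worktop level. I'll take out the small roll and release.

{"fn": "drive_tool", "kwargs": {"moves": [[[0,0.002,0,0,0,0.01,0],[0,0,0,0,0,0,0],[0.65,0,0,0,0,0,0],[0.65,0,0,0,0,0,0],[0.65,0,0,0,0,0,0],[0.65,0,0,0,0,0,0],[0.65,0,0,0,0,0,0]]]}}

```text
clock: 19.35
position: [508.8, 64.8, 118.2]
ee_rot: [0.023, 1.0, -0.0, 0.002]
contact_force: [0.1, 0.0, -0.4]
gripper_width: 55.4
```

Run:
```python
from h import *
lip()
go([508,65,230],YP)
cap('scene','s');a=cv2.imread('pics/s_scene.png'); cv2.imwrite('pics/s_c.png',cv2.resize(a[200:340,220:420],None,fx=4,fy=4,interpolation=2))
```

```text
lip [514.6 184.6  72.3] rel ramp x,y [ 23.8 -95.6] tilt 0.003 yaw -0.047 roll 0.003 j [ 0.44  0.31 -0.42  0.   -0.83 -2.06] F [ 0.1  0.  -0.4]
t 19.35 pos [508.8  64.8 118.2] w 55.4 F [ 0.1  0.  -0.4] dpos [ -0.8   0.2 111.8] rv [-0.     0.003  0.008] n 3
[h,0.000,0.000,-0.037,-0.000,0.001,0.003]
[h,0.000,0.000,-0.037,-0.000,0.001,0.003]
[h,0.000,0.000,-0.037,-0.000,0.001,0.003]
```

View pics/s_c.png

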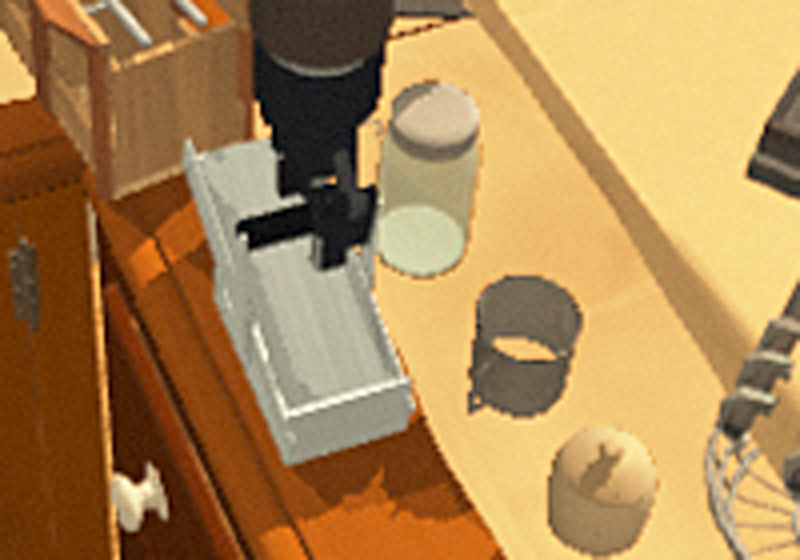

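The pan stands free on the worktop, with the fingers open around the bar. Withdrawing straight up, then sideways for a clear view.

{"fn": "drive_tool", "kwargs": {"moves": [[[0.65,0,0,-0.02,0,0,0],[0.65,0,0,-0.035,0,0,0],[0.65,0,0,-0.04,0,0,0],[0.65,0,0,-0.04,0,0,0],[0.65,0,-0.04,0,0,0,0],[0.65,0,-0.045,0,0,0,0],[0.65,0,-0.045,0,0,0,0],[0.65,0,-0.045,0,0,0,0],[0.65,0,0,0,0,0,0],[0.65,0,0,0,0,0,0]]]}}

```text
clock: 20.4
position: [500.7, -115.6, 260.3]
ee_rot: [0.022, 1.0, -0.001, 0.003]
contact_force: [-0.2, 0.1, 0.3]
gripper_width: 55.3
```

Run:
```python
from h import *
cap('top','t');cap('scene','t')
a=cv2.imread('pics/t_top.png'); cv2.imwrite('pics/t_t.png',cv2.resize(a[150:270,110:400],None,fx=2.7,fy=2.7,interpolation=2))
a=cv2.imread('pics/t_scene.png'); cv2.imwrite('pics/t_c.png',cv2.resize(a[120:340,180:420],None,fx=2.7,fy=2.7,interpolation=2))
d=np.load('pics/t_top.npy');P=cloud('top',d);im=cv2.imread('pics/t_top.png').max(-1)
m=np.zeros(d.shape,bool);m[184:224,335:356]=1;m&=(im<75)&(d>0)&(P[...,2]>120)&(P[...,2]<160)
Q=P[m];print(len(Q),np.percentile(Q,[3,50,97],axis=0).round(1).tolist(), 'roll',np.polyfit(Q[:,0],Q[:,2],1)[0])
for nm,(x,y),z in [('L',(165,340),43),('M',(323,318),37),('S',(470,298),31)]:
    p=ray('top',110+(x-1.6)/4.2,150+(y-1.6)/4.2,z);d_=p-RH;c,s=np.cos(YR),np.sin(YR)
    print(nm,'ramp x,y',round(c*d_[0]+s*d_[1],1),round(-s*d_[0]+c*d_[1]-190,1))
```

```text
162 [[463.5, 59.0, 134.5], [505.8, 65.1, 142.9], [545.6, 71.1, 147.4]] roll -0.0198187214246366
L ramp x,y 0.7 156.2
M ramp x,y 1.1 47.4
S ramp x,y 1.1 -54.7
```

View pics/t_t.png

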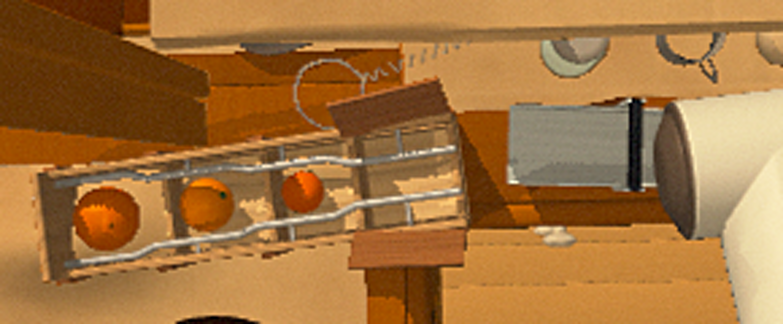

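View pics/t_c.png

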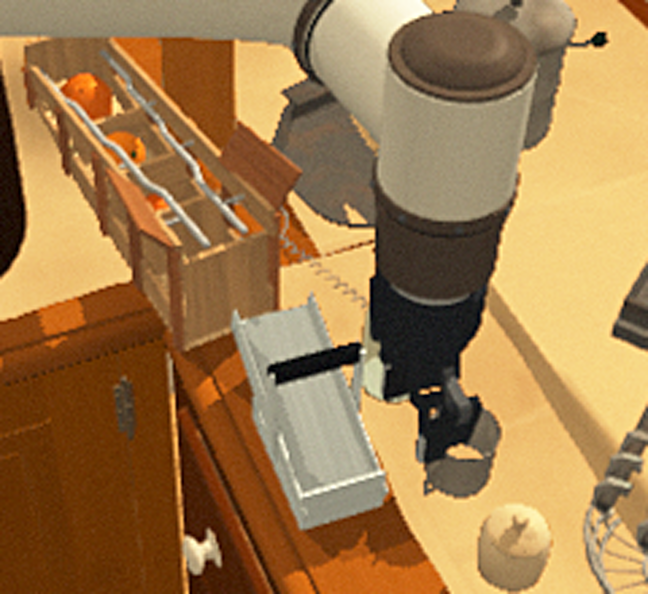

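The oranges measure ramp y -55, +47 and +156, each inside its pocket. The pan stands upright with its bar top at about 143 mm, the pots and jars are in place, and the hand is clear. Handing in.

```bash
python3 -c "
from h import *
s=arm.read_state();print(s['clock'],s['contact_force'].round(1),np.abs(s['joint_vel']).max());print(arm.job_done())"
```

```text
20.5 [-0.1 -0.7  0.5] 0.023036286884963623
the job is handed in; nothing more can be done
None
```

I put the small orange into the pan, lifted the pan by its handle, lined it up with the ramp and tipped it slowly (about 21°) over the head. All three oranges rolled out and sorted themselves. I then stood the empty pan back near its starting spot and handed the job in at about 20.5 s of the 58 s allowed.

My last checks in the pictures:
- **Oranges:** their centres measured ramp y -55 (small), +47 (medium) and +156 mm (large), about 1 mm off the ramp's centre line. Each is inside its own pocket below the rails.
- **Pan:** upright and let go, with the bar top at about 143–145 mm, as before the lift. A line fit along the bar gave a slope of about 0.02 rad, which is within the camera noise and under the 0.08 rad limit.
- **Pots and jars:** they looked unmoved, though in the final pictures the mason jar and mug were partly hidden behind the hand. They were in place in the clear view just before.
- **Robot:** hand clear at about 260 mm, with no outside force on it.

One reading disagreed. While I set the pan down, the wrist force still showed about 4 N after the height had stopped falling. I went by the depth picture instead, and after release the force fell to about zero and the pan stayed put.

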